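Load the chip-tray reader

ROBOT

A 6-joint arm with a two-finger parallel gripper is mounted at the origin on the work surface. World frame = base frame: x ahead of the robot, y to its left, z up, the work surface at z = 0. Lengths are in m, angles in rad, forces in N, time in s.
With the tool pointing down it reaches from about 0.3 to 0.875 m from the base axis. Payload 6.4 kg.
Tool frame: the origin (TCP) lies midway between the tips of the shut fingers; the grasp point (between the pads) lies 19 mm behind it; z points along the fingers, y is the line along which they close (so a half turn about z gives the same grasp; the last joint's range is limited). The gripper opens to 85 mm and grips with 20 to 120 N. Pads are 22 mm wide; open, the fingers measure 114 mm over their backs; the gripper's body (76 mm by 85 mm) begins 54 mm behind the grasp point. The pads swing forward as they close: fully open they stand 13 mm farther back than shut.
Start: joints at [-1.355, 0.181, 1.607, -0, 1.354, -0.206], TCP at [0.235, -0.525, 0.231] pointing down, gripper open.
Joint ranges: [-2.99, 2.99], [-0.89, 2.07], [0.3, 2.58], [-1.14, 4.28], [0, 2.63], [-3.12, 3.12]. Speed limits (rad/s): [2.57, 2.57, 3.01, 3.14, 3.14, 3.14].

INTERFACE

Orientations are given as a unit quaternion [w, x, y, z].
In Python, from bench import get_obs, camera, hand_in gives the robot as it stands.
- The arm moves only by the tool carry_out, never from a script. Its argument "plan" is a list that holds one entry, the list of rows, each a list of 7 numbers: the shift along the world's x, y, z in m, then the turn, a rotation vector about the world's x, y, z in rad, then the opening, from 0 (shut) to 1 (fully open). In form: [[[x, y, z, rx, ry, rz, hand], ...]]. A call has exactly 5 rows; each row is the pose to reach, as a shift and turn from the pose commanded when the call began; what a row does not reach only later rows make up. A row lasts 1/12 s, in which the tool goes at most 41.7 mm and 7.16 degrees, less where a joint would pass 70% of its speed; a pose out of reach is approached as far as the arm can. A call with a gripper value outside its range is refused whole. The fingers move at their own pace and stop on an object; the grip force is fixed at half the most. Time passes only in rows, so rows that repeat a pose let the fingers close, or fill a call up. It gives the time, the measured TCP pose, the force, the opening and the grip force at its end, in the units of the state.
- get_obs(): the state, without advancing time (a new reading comes with each control period).
- camera(name): name is "side" or "top"; returns a dict with "pixels" (400x640x3 uint8, red, green, blue), "z_map" (400x640 float32, m along the optical axis (not along the pixel's ray), 0 where there is no reading), "camera_matrix" (3x3 intrinsics, pixels), "cam_to_world" (4x4, takes a point from camera to world coordinates). Camera axes: x right, y up, looking along -z (the intrinsics and any distortion apply to the point x, -y, -z); pixel columns grow to the right and rows downward; lengths in m; the calibration is good to about 2 mm. A picture is of the moment at which its call begins.
- hand_in(): hands the job in; it is judged then, once.
The state is a dict: "time_s": time; "q": joint angles; "dq": joint speeds; "joint_efforts": joint torques, N m; "eef_pos": TCP position; "eef_rot": TCP orientation; "wrist_force": force on the tool from outside, world axes, zero at the start; "torque": the same for the moment, N m; "opening": opening from 0.0 (shut) to 1.0 (fully open); "grasp_force": force on a finger pad.
Only numpy, scipy, OpenCV 4.12 (cv2) and the standard library are available. Lean on these libraries where they do the work, as an engineer would, in place of code of your own. Each camera call takes 0.05 s, during which the arm holds its last target. There are 200 camera calls.

TASK

Draw the loader's carriage fully out by its red handle post, then stack every black chip tray on the bench into one pile, square and flush with the blue seat of the carriage, and put the orange cover plate squarely on top of the pile. Then push the carriage back by its handle until it clicks fully home at the reader, with the pile still square. Leave the wafer case, the jar and the solvent bottle where they are.

Things in the scene. Friction and masses are not known exactly. Their poses are not given: they have to be found in the camera images.
- loader: fixed tray loader: grey base 110 (x) x 310 (y) x 12 mm high with two steel rails along y, tops at 22 mm; origin at the centre of its underside. The carriage slides along its y axis. +y end is home: white code reader, 80 x 60 mm, 125 mm tall, near face at y = +160 mm; -y is the way out. A sprung roller by the +x rail is the detent. Nothing overhangs the pile
- carriage (a joint): how far the carriage is drawn out, m: 0 = fully home at the reader, held by the detent; 0.13 = fully out against its stop, the loading position. About 1 N of friction; stays where it is left. Pushed home, a sprung roller resists from 0.012 to 0.005, with up to about 12 N, then it snaps in to 0; drawing it out past the detent takes about 9 N
- seat (a point): centre of the top of the blue seat pad (54 x 54 mm, 3 mm proud of the aluminium carriage plate, 78 x 100 mm), 29 mm above the bench; moves with the carriage, axes parallel to the loader's. At joint 0 it lies 70 mm to +y of the loader's origin, at 0.13 60 mm to -y of it
- handle (a point): top centre of the carriage's red upright handle post, 18 x 18 mm square, sides parallel to the loader's axes, its top 80 mm above the bench and its foot at 26 mm; it stands 88 mm to loader -y of the seat's centre and moves with the carriage
- tray1: closed square chip tray, black with nine small gold chips showing on top, 54 x 54 x 11 mm, about 60 g, flat underneath and on top (no nesting); origin at the centre of its underside, z up, x and y along its edges; may be absent
- tray2: closed square chip tray, black with nine small gold chips showing on top, 54 x 54 x 11 mm, about 60 g, flat underneath and on top (no nesting); origin at the centre of its underside, z up, x and y along its edges; may be absent
- tray3: closed square chip tray, black with nine small gold chips showing on top, 54 x 54 x 11 mm, about 60 g, flat underneath and on top (no nesting); origin at the centre of its underside, z up, x and y along its edges; may be absent
- tray4: closed square chip tray, black with nine small gold chips showing on top, 54 x 54 x 11 mm, about 60 g, flat underneath and on top (no nesting); origin at the centre of its underside, z up, x and y along its edges; may be absent
- tray5: closed square chip tray, black with nine small gold chips showing on top, 54 x 54 x 11 mm, about 60 g, flat underneath and on top (no nesting); origin at the centre of its underside, z up, x and y along its edges; may be absent
- tray6: closed square chip tray, black with nine small gold chips showing on top, 54 x 54 x 11 mm, about 60 g, flat underneath and on top (no nesting); origin at the centre of its underside, z up, x and y along its edges; may be absent
- cover: orange square cover plate 54 x 54 x 9 mm with an upright steel knob in the middle, 20 mm diameter, from 9 to 31 mm above the underside; about 160 g; origin at the centre of its underside, z up, x and y along its edges
- wafer_case: bystander: white round wafer case with amber window, 64 mm diameter, 18 mm high, origin at the centre of its underside
- jar: bystander: small amber jar with green cap, 44 mm diameter, 40 mm high, origin at the centre of its underside
- solvent: bystander: white bottle with blue cap, 64 mm diameter, 160 mm tall, origin at the centre of its underside

How it is judged:
By the outcome, as a careful person would: the job done as asked, in the order asked, and still so for the second after the job is handed in, with the robot touching nothing.
Of tray1, tray2, tray3, tray4, tray5, tray6 only 4 to 6 are there at a start; the rules pass over those that are not, and their reading is None.
At some moment in a run one of tray1, tray2, tray3, tray4, tray5, tray6, cover may be knocked a few centimetres aside while the robot is not near it.
Once in a run the grip may slacken for a moment while it holds something.
It also fails if it takes over 210 s, if anything falls off the work surface, if the arm or the gripper's body presses on something with over 40 N, if the wrist force passes 120 N, or if a joint passes its speed limit or range.

## Working session

There is one attempt and no reset: what is moved stays moved. The work goes in short steps, Python scripts to look and compute and a tool call to move; the robot and the scene stay as the last step left them, time stands still between calls to the robot, and variables do not carry over. Pictures are saved under pics/ and viewed, at most 14 in all, crops included, and the job is handed in when it is done.

Besides the shell and the picture viewer there is one more tool, called as a command line: name --argument value ..., lists and objects as JSON in quotes. carry_out: Moves the arm, as the interface text tells. Its arguments: {"type":"object","properties":{"plan":{"type":"array","items":{"type":"array","items":{"type":"array","items":{"type":"number"}}}}},"required":["plan"]}

```bash
ls; mkdir -p pics; cat > h.py <<'E'
import numpy as np, cv2
from bench import get_obs, camera, hand_in
def snap(name, fn=None):
    c=camera(name)
    if fn: cv2.imwrite('pics/'+fn, c['pixels'][:,:,::-1])
    return c
def cloud(c):
    z=c['z_map'];K=c['camera_matrix'];T=c['cam_to_world']
    v,u=np.mgrid[:z.shape[0],:z.shape[1]]
    P=np.stack([(u-K[0,2])/K[0,0]*z,-(v-K[1,2])/K[1,1]*z,-z],-1)
    return P@T[:3,:3].T+T[:3,3]
def ray(c,u,v,h):
    K=c['camera_matrix'];T=c['cam_to_world']
    d=T[:3,:3]@np.array([(u-K[0,2])/K[0,0],-(v-K[1,2])/K[1,1],-1]);o=T[:3,3]
    return o+d*(h-o[2])/d[2]
E
python3 - <<'E'
from h import *
for n in('top','side'):
    c=snap(n,n+'0.png'); print(n,c['camera_matrix'].tolist(),c['cam_to_world'].round(3).tolist(),[k for k in c])
o=get_obs();print({k:np.round(v,3).tolist() for k,v in o.items()})
E
```

```text
pics
top [[390.5616126327154, 0.0, 312.30973478329565], [0.0, 390.5616126327154, 196.30556043795588], [0.0, 0.0, 1.0]] [[0.009, 0.985, -0.175, 0.375], [-1.0, 0.01, 0.006, -0.131], [0.007, 0.175, 0.985, 1.026], [0.0, 0.0, 0.0, 1.0]] ['pixels', 'z_map', 'camera_matrix', 'cam_to_world']
side [[426.52020908781515, 0.0, 321.02708589930637], [0.0, 426.52020908781515, 196.1447415701039], [0.0, 0.0, 1.0]] [[-0.992, 0.073, -0.099, 0.428], [-0.123, -0.682, 0.721, 0.621], [-0.015, 0.728, 0.686, 0.815], [0.0, 0.0, 0.0, 1.0]] ['pixels', 'z_map', 'camera_matrix', 'cam_to_world']
{'time_s': 0.1, 'q': [-1.355, 0.181, 1.608, 0.0, 1.354, -0.206], 'dq': [-0.002, -0.002, -0.004, -0.0, 0.001, 0.001], 'joint_efforts': [0.001, -44.587, -35.224, -0.0, 0.004, 0.0], 'eef_pos': [0.235, -0.524, 0.231], 'eef_rot': [-0.001, 0.978, 0.209, 0.0], 'wrist_force': [0.477, 1.424, -0.541], 'torque': [0.01, 0.015, -0.032], 'grasp_force': 0.0, 'opening': 0.996}
```

View pics/top0.png

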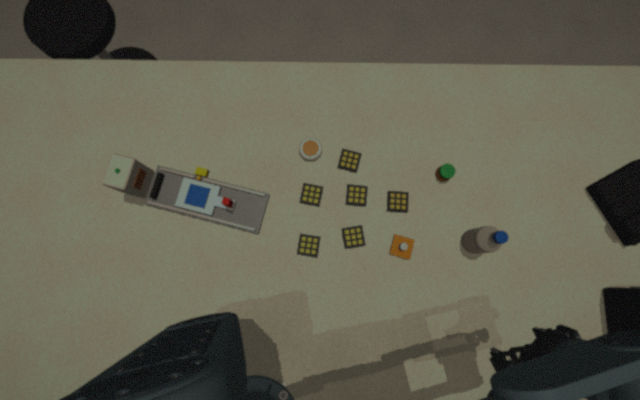

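View pics/side0.png

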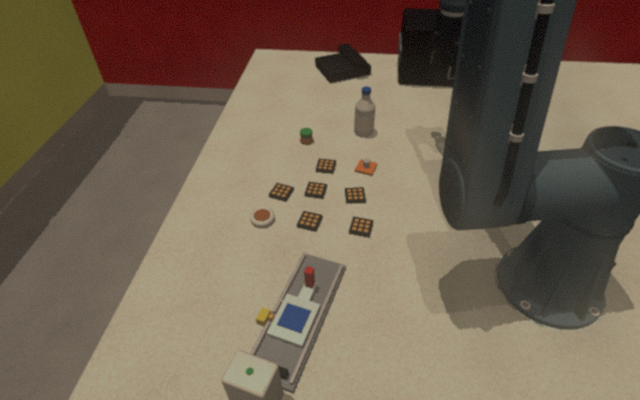

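```bash
cat >> h.py <<'E'
S=6
def up(c): return cv2.resize(c['pixels'],None,fx=S,fy=S,interpolation=cv2.INTER_CUBIC)
def blobs(mask,amin,close=0):
    m=mask.astype(np.uint8)
    if close: m=cv2.morphologyEx(m,cv2.MORPH_CLOSE,np.ones((close,close)))
    cs,_=cv2.findContours(m,cv2.RETR_EXTERNAL,cv2.CHAIN_APPROX_NONE)
    return [k for k in cs if cv2.contourArea(k)>amin*S*S]
def fit(c,k,h):
    p=np.array([ray(c,(x+.5)/S-.5,(y+.5)/S-.5,h)[:2] for x,y in k[:,0]])*1000
    (cx,cy),(w,d),a=cv2.minAreaRect(p.astype(np.float32))
    a=(a+45)%90-45
    return cx,cy,w,d,a
def hsv(c): return [a.astype(int) for a in cv2.split(cv2.cvtColor(up(c),cv2.COLOR_RGB2HSV))]
def report(c):
    H,Sa,V=hsv(c)
    R={}
    for nm,m,h,a in (('gold',(H>15)&(H<35)&(Sa>110)&(V>60),.011,60),('orange',(H<15)&(H>5)&(Sa>150),.009,100),
      ('blue',(H>100)&(H<125)&(Sa>120),.029,60),('red',((H<6)|(H>172))&(Sa>130),.080,15),('red',((H<6)|(H>172))&(Sa>130),.080,15)):
        R[nm]=[np.round(fit(c,k,h),1).tolist()+[np.round(k[:,0].mean(0)/S).tolist()] for k in blobs(m,a,13 if nm=='gold' else 0)]
    return R
E
python3 - <<'E'
from h import *
for n in('top','side'):
    c=snap(n); print(n)
    for k,v in report(c).items():
        for r in v: print(k,r)
    if n=='top':
        P=cloud(c)
        for u,v in [(300,300),(197,196),(229,203),(311,195),(120,172),(228,180),(230,212)]: print((u,v),P[v,u].round(3))
E
```

```text
top
gold [427.9, -127.8, 43.9, 43.4, -8.3, [309.0, 245.0]]
gold [425.9, -368.8, 54.7, 55.0, -15.8, [402.0, 247.0]]
gold [451.0, -244.0, 43.7, 43.4, 8.6, [354.0, 237.0]]
gold [545.6, -362.4, 44.4, 43.5, -3.7, [398.0, 201.0]]
gold [561.8, -253.9, 43.7, 43.7, -5.7, [357.0, 195.0]]
gold [561.7, -133.4, 43.3, 43.8, -11.3, [311.0, 194.0]]
gold [613.4, 160.3, 35.3, 34.4, -14.6, [201.0, 173.0]]
gold [656.4, -235.1, 43.8, 44.0, -14.8, [350.0, 160.0]]
gold [688.9, -129.9, 40.1, 40.0, 17.9, [310.0, 148.0]]
blue [452.2, -617.3, 29.0, 35.2, 18.4, [500.0, 237.0]]
blue [551.3, 161.9, 50.8, 50.0, -14.1, [197.0, 196.0]]
red [527.5, 71.7, 24.8, 19.5, -15.4, [228.0, 202.0]]
(300, 300) [ 0.289 -0.108  0.   ]
(197, 196) [0.55  0.161 0.03 ]
(229, 203) [0.526 0.069 0.073]
(311, 195) [ 0.559 -0.134  0.01 ]
(120, 172) [0.589 0.319 0.123]
(228, 180) [ 0.601  0.091 -0.006]
(230, 212) [0.512 0.078 0.009]
side
gold [618.1, 157.9, 39.1, 34.8, -14.0, [265.0, 317.0]]
gold [430.4, -128.4, 45.1, 44.1, -8.1, [361.0, 225.0]]
gold [564.9, -134.0, 45.1, 44.7, -10.8, [310.0, 220.0]]
gold [453.8, -244.8, 44.2, 45.3, 9.3, [355.0, 194.0]]
gold [659.4, -235.9, 45.6, 45.1, -14.9, [281.0, 191.0]]
gold [564.6, -254.2, 44.8, 43.8, -5.1, [316.0, 189.0]]
gold [548.7, -362.6, 46.6, 43.9, -3.5, [326.0, 165.0]]
gold [1845.4, -994.0, 357.6, 1792.5, 36.0, [35.0, 82.0]]
orange [429.2, -367.0, 54.5, 51.6, -15.6, [366.0, 168.0]]
blue [546.1, 170.7, 35.9, 29.7, -14.2, [298.0, 324.0]]
red [529.1, 104.7, 12.5, 24.6, 13.7, [309.0, 281.0]]
red [532.7, 80.3, 22.7, 18.4, -13.7, [309.0, 271.0]]
red [-532.6, -1329.7, 829.7, 263.8, -21.3, [604.0, 33.0]]
red [1013.2, -1087.9, 1831.5, 873.4, 4.5, [260.0, 31.0]]
```

carry_out --plan '[[[0.074,0.15,0,0,0,0.225,1],[0.074,0.15,0,0,0,0.225,1],[0.074,0.15,0,0,0,0.225,1],[0.074,0.15,0,0,0,0.225,1],[0.074,0.15,0,0,0,0.225,1]]]'

```text
time_s: 0.62
eef_pos: [0.3117, -0.3685, 0.2307]
eef_rot: [-0.002, 0.947, 0.32, 0.001]
wrist_force: [0.4, 0.1, -0.3]
opening: 0.999
grasp_force: 0.0
```

carry_out --plan '[[[0.074,0.15,0,0,0,0.225,1],[0.074,0.15,0,0,0,0.225,1],[0.074,0.15,0,0,0,0.225,1],[0.074,0.15,0,0,0,0.225,1],[0.074,0.15,0,0,0,0.225,1]]]'

```text
time_s: 1.03
eef_pos: [0.3854, -0.2187, 0.2312]
eef_rot: [-0.001, 0.905, 0.425, 0.001]
wrist_force: [-0.2, 0.2, -0.9]
opening: 0.998
grasp_force: 0.0
```

carry_out --plan '[[[0.074,0.15,0,0,0,0.225,1],[0.074,0.15,0,0,0,0.225,1],[0.074,0.15,0,0,0,0.225,1],[0.074,0.15,0,0,0,0.225,1],[0.074,0.15,0,0,0,0.225,1]]]'

```text
time_s: 1.45
eef_pos: [0.4593, -0.069, 0.2314]
eef_rot: [-0.001, 0.852, 0.524, 0.001]
wrist_force: [-1.0, 0.0, -0.4]
opening: 0.996
grasp_force: 0.0
```

carry_out --plan '[[[0.074,0.15,0,0,0,0.225,1],[0.074,0.15,0,0,0,0.225,1],[0.074,0.15,0,0,0,0.225,1],[0.074,0.15,0,0,0,0.225,1],[0.074,0.15,0,0,0,0.225,1]]]'

```text
time_s: 1.87
eef_pos: [0.5334, 0.0803, 0.2311]
eef_rot: [-0.001, 0.788, 0.616, 0.001]
wrist_force: [-0.6, -1.4, 0.6]
opening: 1.002
grasp_force: 0.0
```

carry_out --plan '[[[0,0,0,0,0,0,1],[0,0,0,0,0,0,1],[0,0,0,0,0,0,1],[0,0,0,0,0,0,1],[0,0,0,0,0,0,1]]]'

```text
time_s: 2.28
eef_pos: [0.5313, 0.074, 0.2314]
eef_rot: [0.0, 0.79, 0.613, 0.0]
wrist_force: [-0.4, -0.1, -0.2]
opening: 0.998
grasp_force: 0.0
```

carry_out --plan '[[[0,0.002,-0.186,0,0,0,1],[0,0.002,-0.186,0,0,0,1],[0,0.002,-0.186,0,0,0,1],[0,0.002,-0.186,0,0,0,1],[0,0.002,-0.186,0,0,0,1]]]'

```text
time_s: 2.7
eef_pos: [0.5278, 0.0767, 0.0405]
eef_rot: [-0.002, 0.79, 0.613, -0.002]
wrist_force: [-2.2, -0.2, -1.5]
opening: 1.002
grasp_force: 0.0
```

carry_out --plan '[[[0,0,0,0,0,0,1],[0,0,0,0,0,0,0],[0,0,0,0,0,0,0],[0,0,0,0,0,0,0],[0,0,0,0,0,0,0]]]'

```text
time_s: 3.12
eef_pos: [0.5333, 0.0772, 0.0476]
eef_rot: [0.001, 0.789, 0.614, 0.002]
wrist_force: [0.5, 0.1, 1.0]
opening: 0.452
grasp_force: 0.0
```

carry_out --plan '[[[0,0,0,0,0,0,0],[0,0,0,0,0,0,0],[0,0,0,0,0,0,0],[0,0,0,0,0,0,0],[0,0,0,0,0,0,0]]]'

```text
time_s: 3.53
eef_pos: [0.5323, 0.0774, 0.0467]
eef_rot: [0.001, 0.789, 0.614, 0.001]
wrist_force: [-2.3, -0.9, 6.3]
opening: 0.195
grasp_force: 59.6
```

carry_out --plan '[[[0,0,0,0,0,0,0],[0,0,0,0,0,0,0],[0,0,0,0,0,0,0],[0,0,0,0,0,0,0],[0,0,0,0,0,0,0]]]'

```text
time_s: 3.95
eef_pos: [0.5323, 0.0774, 0.0468]
eef_rot: [0.001, 0.789, 0.614, 0.001]
wrist_force: [-2.1, -0.6, 6.3]
opening: 0.204
grasp_force: 59.6
```

carry_out --plan '[[[-0.0033,-0.0129,0,0,0,0,0],[-0.0066,-0.0258,0,0,0,0,0],[-0.0099,-0.0387,0,0,0,0,0],[-0.0132,-0.0516,0,0,0,0,0],[-0.0165,-0.0645,0,0,0,0,0]]]'

```text
time_s: 4.37
eef_pos: [0.5161, 0.0126, 0.0468]
eef_rot: [0.001, 0.789, 0.614, 0.001]
wrist_force: [0.8, 2.4, 5.3]
opening: 0.203
grasp_force: 59.4
```

carry_out --plan '[[[-0.0033,-0.0129,0,0,0,0,0],[-0.0066,-0.0258,0,0,0,0,0],[-0.0099,-0.0387,0,0,0,0,0],[-0.0132,-0.0516,0,0,0,0,0],[-0.0165,-0.0645,0,0,0,0,0]]]'

```text
time_s: 4.78
eef_pos: [0.4993, -0.0491, 0.0459]
eef_rot: [-0.0, 0.788, 0.615, 0.001]
wrist_force: [-0.9, -1.1, 0.7]
opening: 0.005
grasp_force: 0.0
```

carry_out --plan '[[[0,0,0,0,0,0,0],[0,0,0,0,0,0,0],[0,0,0,0,0,0,0],[0,0,0,0,0,0,0],[0,0,0,0,0,0,0]]]'

```text
time_s: 5.2
eef_pos: [0.4984, -0.0515, 0.0453]
eef_rot: [-0.0, 0.789, 0.614, -0.0]
wrist_force: [-1.0, 0.4, 0.4]
opening: 0.003
grasp_force: 0.0
```

```bash
python3 - <<'E'
from h import *
for n in('top','side'):
    c=snap(n,n+'1.png'); print(n)
    for k,v in report(c).items():
        for r in v:
            if r[1]>-600 and abs(r[0])<900: print(k,r)
E
```

```text
top
gold [427.8, -127.5, 43.8, 43.9, -8.8, [308.0, 245.0]]
gold [425.8, -368.8, 55.1, 54.8, -16.4, [402.0, 247.0]]
gold [450.7, -243.6, 43.8, 43.5, 9.8, [354.0, 237.0]]
gold [545.9, -362.4, 44.2, 44.5, -3.8, [398.0, 201.0]]
gold [561.5, -253.4, 43.2, 43.6, -5.6, [357.0, 195.0]]
gold [561.6, -134.3, 41.4, 43.2, -10.6, [312.0, 194.0]]
gold [613.1, 160.5, 35.1, 35.7, -14.1, [201.0, 173.0]]
gold [656.4, -235.1, 44.0, 44.0, -15.4, [350.0, 160.0]]
gold [688.9, -130.1, 40.2, 40.3, 21.1, [310.0, 148.0]]
side
gold [617.0, 158.2, 39.0, 36.7, -14.4, [265.0, 317.0]]
gold [430.6, -128.1, 45.7, 45.2, -8.2, [361.0, 226.0]]
gold [564.7, -134.1, 47.2, 44.9, -9.3, [308.0, 221.0]]
gold [453.6, -244.6, 45.1, 46.3, 10.0, [356.0, 194.0]]
gold [659.6, -235.7, 45.8, 45.2, -13.9, [282.0, 191.0]]
orange [429.2, -366.8, 56.0, 52.1, -15.7, [366.0, 167.0]]
blue [534.3, 83.8, 48.1, 48.2, -14.1, [307.0, 287.0]]
red [511.4, 17.3, 18.7, 54.9, 6.5, [323.0, 250.0]]
```

View pics/side1.png

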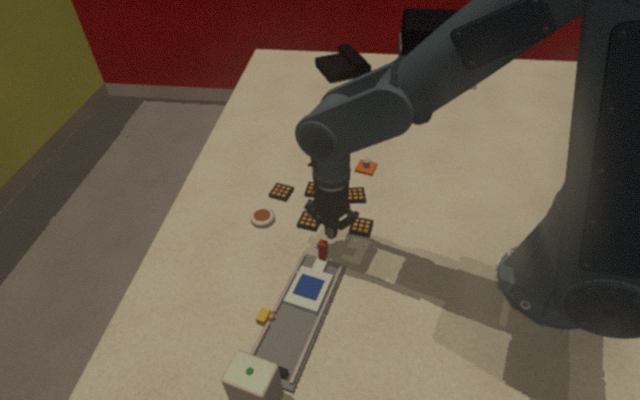

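carry_out --plan '[[[0,0,0.04,0,0,0,0],[0,0,0.07,0,0,0,0.5],[0.013,0.0505,0.07,0,0,0,1],[0.013,0.0505,0.07,0,0,0,1],[0.013,0.0505,0.07,0,0,0,1]]]'

```text
time_s: 5.72
eef_pos: [0.5119, 0.001, 0.1157]
eef_rot: [0.0, 0.789, 0.615, 0.001]
wrist_force: [-0.5, 0.1, -0.1]
opening: 0.566
grasp_force: 0.0
```

carry_out --plan '[[[0,0,0,0,0,0,1],[0,0,-0.07,0,0,0,1],[0,0,-0.07,0,0,0,1],[0,0,-0.07,0,0,0,1],[0,0,-0.07,0,0,0,0]]]'

```text
time_s: 6.13
eef_pos: [0.5092, -0.0013, 0.0435]
eef_rot: [-0.002, 0.79, 0.614, -0.002]
wrist_force: [0.1, -0.2, -0.7]
opening: 0.884
grasp_force: 0.0
```

carry_out --plan '[[[0,0,0,0,0,0,0],[0,0,0,0,0,0,0],[0,0,0,0,0,0,0],[0,0,0,0,0,0,0],[0,0,0,0,0,0,0]]]'

```text
time_s: 6.55
eef_pos: [0.5126, -0.0014, 0.0467]
eef_rot: [0.001, 0.789, 0.614, 0.001]
wrist_force: [-1.1, 0.4, 4.8]
opening: 0.202
grasp_force: 59.8
```

carry_out --plan '[[[0,0,0,0,0,0,0],[0,0,0,0,0,0,0],[0,0,0,0,0,0,0],[0,0,0,0,0,0,0],[0,0,0,0,0,0,0]]]'

```text
time_s: 6.97
eef_pos: [0.5126, -0.0014, 0.0466]
eef_rot: [0.001, 0.789, 0.614, 0.001]
wrist_force: [-1.7, -0.7, 7.2]
opening: 0.202
grasp_force: 60.2
```

Pull the remaining 50 mm (with 4 mm to spare, slowly).

carry_out --plan '[[[-0.0024,-0.0097,0,0,0,0,0],[-0.0049,-0.0194,0,0,0,0,0],[-0.0073,-0.0291,0,0,0,0,0],[-0.0098,-0.0388,0,0,0,0,0],[-0.0116,-0.046,0,0,0,0,0]]]'

```text
time_s: 7.38
eef_pos: [0.5003, -0.0452, 0.0456]
eef_rot: [-0.0, 0.788, 0.615, 0.001]
wrist_force: [-0.1, 0.1, -0.4]
opening: 0.004
grasp_force: 0.0
```

carry_out --plan '[[[-0.0005,-0.002,0,0,0,0,0],[-0.001,-0.0039,0,0,0,0,0],[-0.0015,-0.0058,0,0,0,0,0],[-0.0015,-0.0058,0,0,0,0,0],[-0.0015,-0.0058,0,0,0,0,0]]]'

```text
time_s: 7.8
eef_pos: [0.4982, -0.0533, 0.0453]
eef_rot: [-0.0, 0.79, 0.613, -0.0]
wrist_force: [-0.4, 0.0, -0.1]
opening: 0.004
grasp_force: 0.0
```

```bash
python3 - <<'E'
from h import *
for n in('side','top'):
    c=snap(n,n+'2.png'); print(n)
    for k in ('blue','red'):
        for r in report(c)[k]:
            if r[1]>-600 and abs(r[0])<900: print(k,r)
    if n=='side':
        cv2.imwrite('pics/c2.png',cv2.resize(c['pixels'][180:340,220:420,::-1],None,fx=4,fy=3.75))
    P=cloud(c); H=cv2.cvtColor(c['pixels'],cv2.COLOR_RGB2HSV).astype(int)
    m=((H[...,0]<6)|(H[...,0]>172))&(H[...,1]>130)&(abs(P[...,0]-.5)<.08)&(abs(P[...,1])<.1)
    print(P[m&(P[...,2]>.072)].mean(0),P[m][:,2].max() if m.any() else 0, m.sum())
E
```

```text
side
blue [534.4, 84.0, 47.9, 47.9, -13.8, [307.0, 287.0]]
red [512.1, 18.1, 18.0, 55.1, 5.1, [323.0, 250.0]]
[0.51260022 0.00272353 0.07959688] 0.08379364166308612 92
top
[nan nan nan] 0 0<stdin>:11: RuntimeWarning: Mean of empty slice.
  ret = um.true_divide(
```

View pics/c2.png

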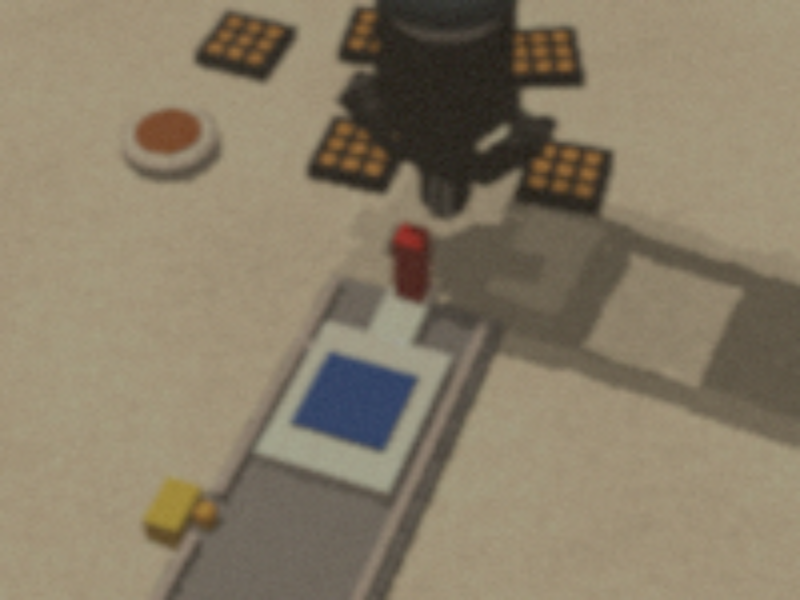

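```bash
python3 - <<'E'
from h import *
c=snap('side')
a=np.radians(-14.1);yl=np.array([-np.sin(a),np.cos(a)]);xl=np.array([np.cos(a),np.sin(a)])
s=np.array([534.4,84.0])
for u,v in[(305,254),(342.5,266)]:
    p=ray(c,u,v,.022)[:2]*1000; print(p,(p-s)@xl,(p-s)@yl)
c=snap('top')
for u,v in[(157,168),(149,203),(269,193),(260,233)]:
    p=ray(c,u,v,.022)[:2]*1000; print(p,(p-s)@xl,(p-s)@yl)
E
```

```text
[556.53329561 -10.04399778] 44.37699364759405 -85.81863858582399
[465.20495446  15.30119212] -50.374277371867365 -83.48600307882867
[624.88863731 272.98830386] 41.72200915725243 205.33885757096144
[531.34453424 286.35153141] -52.25928144425856 195.51073024067992
[561.00226925 -23.85237134] 52.07525320590453 -98.12228460294838
[456.45479073  -3.76908671] -54.21501009828637 -104.11340408265269
```

carry_out --plan '[[[0,0,0.04,0,0,0,0],[0,0,0.08,0,0,0,0.5],[0.007,0.025,0.08,0,0,0.4,1],[0.0143,0.052,0.08,0,0,0.4,1],[0.0143,0.052,0.08,0,0,0.4,1]]]'

```text
time_s: 8.42
eef_pos: [0.5139, 0.0022, 0.1265]
eef_rot: [0.001, 0.658, 0.753, 0.001]
wrist_force: [-0.5, 0.7, -1.3]
opening: 0.568
grasp_force: 0.0
```

carry_out --plan '[[[0,0,0,0,0,0.6,1],[0,0,0,0,0,0.6,1],[0,0,0,0,0,0.6,1],[0,0,0,0,0,0.6,1],[0,0,0,0,0,0.6,1]]]'

```text
time_s: 8.83
eef_pos: [0.5126, -0.0007, 0.1252]
eef_rot: [-0.0, 0.407, 0.913, -0.0]
wrist_force: [-0.2, -0.5, 0.5]
opening: 1.003
grasp_force: 0.0
```

carry_out --plan '[[[0,0,0,0,0,0.57,1],[0,0,0,0,0,0.57,1],[0,0,0,0,0,0.57,1],[0,0,0,0,0,0.57,1],[0,0,0,0,0,0.57,1]]]'

```text
time_s: 9.25
eef_pos: [0.5125, -0.0008, 0.1252]
eef_rot: [-0.0, 0.134, 0.991, 0.0]
wrist_force: [-0.0, 0.9, 0.4]
opening: 1.003
grasp_force: 0.0
```

carry_out --plan '[[[0,0,0,0,0,0,1],[0,0,-0.04,0,0,0,1],[0,0,-0.08,0,0,0,1],[0,0,-0.08,0,0,0,1],[0,0,-0.08,0,0,0,1]]]'

```text
time_s: 9.67
eef_pos: [0.5102, -0.0003, 0.0434]
eef_rot: [-0.003, 0.138, 0.99, 0.0]
wrist_force: [1.2, -0.1, 0.4]
opening: 1.0
grasp_force: 0.0
```

carry_out --plan '[[[0,0,0,0,0,0,0],[0,0,0,0,0,0,0],[0,0,0,0,0,0,0],[0,0,0,0,0,0,0],[0,0,0,0,0,0,0]]]'

```text
time_s: 10.08
eef_pos: [0.5136, -0.0011, 0.0468]
eef_rot: [0.001, 0.137, 0.991, -0.0]
wrist_force: [0.2, -0.5, 0.3]
opening: 0.302
grasp_force: 0.0
```

carry_out --plan '[[[0,0,0,0,0,0,0],[0,0,0,0,0,0,0],[0,0,0,0,0,0,0],[0,0,0,0,0,0,0],[0,0,0,0,0,0,0]]]'

```text
time_s: 10.5
eef_pos: [0.5133, -0.0011, 0.0465]
eef_rot: [0.001, 0.136, 0.991, -0.0]
wrist_force: [-3.4, 0.8, 8.0]
opening: 0.202
grasp_force: 58.3
```

Gripped along the rail axis. Now a gentle 6 mm pull to feel for the stop.

carry_out --plan '[[[-0.0005,-0.0019,0,0,0,0,0],[-0.0007,-0.0029,0,0,0,0,0],[-0.001,-0.0039,0,0,0,0,0],[-0.001,-0.0039,0,0,0,0,0],[-0.001,-0.0039,0,0,0,0,0]]]'

```text
time_s: 10.92
eef_pos: [0.5129, -0.0028, 0.0465]
eef_rot: [0.001, 0.137, 0.991, 0.002]
wrist_force: [2.2, 10.7, 5.2]
opening: 0.206
grasp_force: 58.9
```

carry_out --plan '[[[0,0,0,0,0,0,0.6],[0,0,0,0,0,0,0.9],[0,0,0.03,0,0,0,1],[0,0,0.07,0,0,0,1],[0,0,0.11,0,0,0,1]]]'

```text
time_s: 11.33
eef_pos: [0.5101, -0.0048, 0.1554]
eef_rot: [-0.002, 0.137, 0.991, 0.0]
wrist_force: [2.4, -0.6, 0.4]
opening: 0.9
grasp_force: 0.0
```

carry_out --plan '[[[0.025,-0.065,0,0,0,-0.6,1],[0.025,-0.065,0,0,0,-0.6,1],[0.025,-0.065,0,0,0,-0.6,1],[0.025,-0.065,0,0,0,-0.6,1],[0.025,-0.065,0,0,0,-0.6,1]]]'

```text
time_s: 11.75
eef_pos: [0.5364, -0.0708, 0.1552]
eef_rot: [-0.0, 0.427, 0.904, -0.0]
wrist_force: [-0.6, 0.4, -0.1]
opening: 0.996
grasp_force: 0.0
```

carry_out --plan '[[[0.025,-0.065,0,0,0,-0.6,1],[0.025,-0.065,0,0,0,-0.6,1],[0.025,-0.065,0,0,0,-0.6,1],[0.025,-0.065,0,0,0,-0.6,1],[0.025,-0.065,0,0,0,-0.6,1]]]'

```text
time_s: 12.17
eef_pos: [0.5613, -0.1358, 0.155]
eef_rot: [-0.0, 0.675, 0.738, -0.0]
wrist_force: [0.4, -0.2, 0.5]
opening: 1.001
grasp_force: 0.0
```

carry_out --plan '[[[0,0,0,0,0,-0.311,1],[0,0,0,0,0,-0.311,1],[0,0,0,0,0,-0.311,1],[0,0,0,0,0,-0.311,1],[0,0,0,0,0,-0.311,1]]]'

```text
time_s: 12.58
eef_pos: [0.5614, -0.135, 0.1552]
eef_rot: [-0.0, 0.778, 0.628, -0.0]
wrist_force: [-0.3, 1.1, 0.0]
opening: 1.0
grasp_force: 0.0
```

```bash
cat >> h.py <<'E'
def st():
    o=get_obs(); w,x,y,z=o['eef_rot']
    a=np.degrees(2*np.arctan2(y,x))-90
    print('t',round(o['time_s'],2),'tcp',(np.array(o['eef_pos'])*1000).round(1),'closing',round((a+90)%180-90,1),'open',o['opening'])
def trays():
    for n in('side','top'):
        R=report(snap(n))
        for k in('gold','blue','orange','red'):
            for r in R[k]:
                if -500<r[1]<140 and 350<r[0]<730: print(n,k,r)
E
python3 - <<'E'
from h import *
st(); trays()
E
```

```text
t 12.58 tcp [ 561.4 -135.   155.2] closing -12.2 open 0.9998523483728027
side gold [430.1, -127.8, 43.4, 43.1, -9.3, [361.0, 226.0]]
side gold [564.9, -133.8, 44.6, 43.5, -11.8, [309.0, 220.0]]
side gold [453.6, -244.8, 45.1, 46.3, 10.5, [355.0, 194.0]]
side gold [660.0, -235.5, 46.2, 45.8, -13.3, [281.0, 191.0]]
side gold [564.4, -254.0, 46.3, 45.0, -5.8, [316.0, 189.0]]
side blue [534.3, 83.0, 47.8, 48.5, -14.3, [307.0, 287.0]]
side orange [692.6, -139.5, 37.8, 33.8, 6.2, [262.0, 215.0]]
side orange [429.2, -367.0, 55.4, 51.7, -15.9, [366.0, 168.0]]
side red [508.6, 28.2, 15.0, 30.0, 7.2, [323.0, 253.0]]
side red [512.8, 2.7, 28.3, 17.4, -4.3, [323.0, 244.0]]
top gold [426.5, -134.6, 27.1, 43.3, -9.7, [312.0, 247.0]]
top gold [425.8, -368.7, 55.0, 54.8, -15.8, [402.0, 247.0]]
top gold [450.8, -243.9, 43.6, 43.0, 10.0, [354.0, 237.0]]
top gold [545.4, -362.7, 44.5, 44.2, -3.2, [398.0, 201.0]]
top gold [562.0, -253.3, 44.1, 43.7, -4.8, [357.0, 195.0]]
top gold [652.7, -249.4, 14.2, 43.6, -14.6, [355.0, 162.0]]
```

carry_out --plan '[[[0.0035,0.001,-0.04,0,0,0.01,1],[0.0035,0.001,-0.08,0,0,0.01,0.9],[0.0035,0.001,-0.11,0,0,0.01,0.85],[0.0035,0.001,-0.13,0,0,0.01,0.85],[0.0035,0.001,-0.142,0,0,0.01,0.85]]]'

```text
time_s: 13.1
eef_pos: [0.5631, -0.1329, 0.0101]
eef_rot: [-0.002, 0.775, 0.632, -0.001]
wrist_force: [0.2, -0.1, 1.1]
opening: 0.851
grasp_force: 0.0
```

carry_out --plan '[[[0,0,-0.006,0,0,0,0.85],[0,0,-0.01,0,0,0,0.85],[0,0,-0.013,0,0,0,0.85],[0,0,-0.013,0,0,0,0.85],[0,0,-0.013,0,0,0,0.85]]]'

```text
time_s: 13.52
eef_pos: [0.566, -0.1342, 0.0015]
eef_rot: [0.001, 0.776, 0.631, 0.0]
wrist_force: [-0.1, -0.1, -0.6]
opening: 0.851
grasp_force: 0.0
```

carry_out --plan '[[[0,0,0,0,0,0,0.7],[0,0,0,0,0,0,0.3],[0,0,0,0,0,0,0.3],[0,0,0,0,0,0,0.3],[0,0,0,0,0,0,0.3]]]'

```text
time_s: 13.93
eef_pos: [0.5662, -0.1343, 0.0019]
eef_rot: [0.001, 0.776, 0.631, 0.001]
wrist_force: [-0.3, 0.4, 5.2]
opening: 0.607
grasp_force: 62.7
```

```bash
python3 - <<'E'
from h import *
st(); c=snap('side','s3.png'); cv2.imwrite('pics/c3.png',cv2.resize(c['pixels'][150:310,220:420,::-1],None,fx=4,fy=3.75))
E
```

```text
t 13.93 tcp [ 566.2 -134.3    1.9] closing -11.7 open 0.6066469057588988
```

View pics/c3.png

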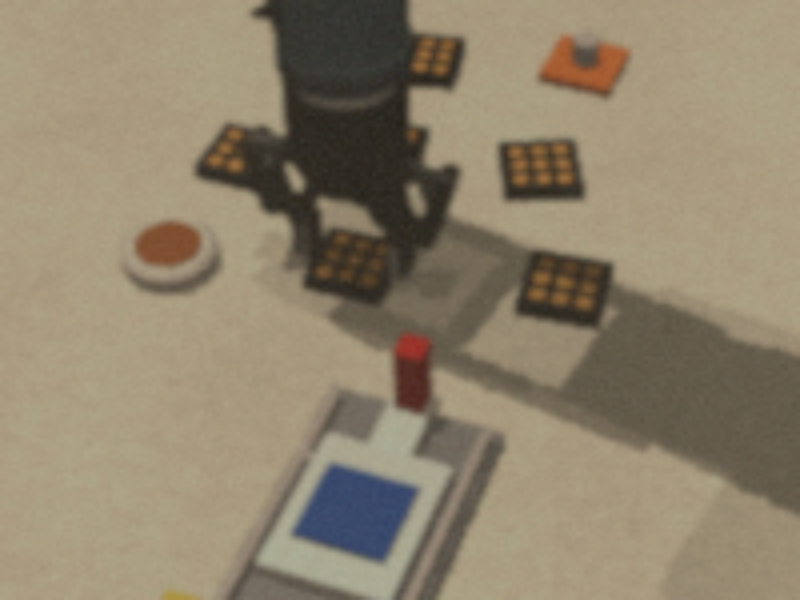

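carry_out --plan '[[[0,0,0.02,0,0,0,0.3],[0,0,0.05,0,0,0,0.3],[0,0,0.08,0,0,0,0.3],[0,0,0.11,0,0,0,0.3],[0,0,0.13,0,0,0,0.3]]]'

```text
time_s: 14.4
eef_pos: [0.5664, -0.1343, 0.134]
eef_rot: [0.002, 0.776, 0.631, 0.001]
wrist_force: [1.0, -0.5, -0.9]
opening: 0.605
grasp_force: 63.1
```

carry_out --plan '[[[-0.004,0.027,0,0,0,-0.01,0.3],[-0.008,0.054,0,0,0,-0.02,0.3],[-0.012,0.081,0,0,0,-0.03,0.3],[-0.016,0.108,0,0,0,-0.044,0.3],[-0.02,0.135,0,0,0,-0.044,0.3]]]'

```text
time_s: 14.82
eef_pos: [0.5449, 0.0023, 0.1308]
eef_rot: [0.0, 0.79, 0.613, 0.0]
wrist_force: [1.2, 0.7, -0.3]
opening: 0.609
grasp_force: 63.1
```

carry_out --plan '[[[-0.004,0.027,0,0,0,0,0.3],[-0.008,0.054,0,0,0,0,0.3],[-0.012,0.075,0,0,0,0,0.3],[-0.012,0.082,0,0,0,0,0.3],[-0.012,0.082,0,0,0,0,0.3]]]'

```text
time_s: 15.23
eef_pos: [0.533, 0.0847, 0.1307]
eef_rot: [0.0, 0.789, 0.615, 0.0]
wrist_force: [-0.4, -0.4, -0.7]
opening: 0.606
grasp_force: 63.1
```

carry_out --plan '[[[0,0,-0.02,0,0,0,0.3],[0,0,-0.045,0,0,0,0.3],[0,0,-0.065,0,0,0,0.3],[0,0,-0.08,0,0,0,0.3],[0,0,-0.08,0,0,0,0.3]]]'

```text
time_s: 15.65
eef_pos: [0.5309, 0.0819, 0.0472]
eef_rot: [-0.002, 0.79, 0.613, -0.002]
wrist_force: [-0.8, -0.4, 0.0]
opening: 0.617
grasp_force: 43.7
```

carry_out --plan '[[[0,0,0,0,0,0,0.3],[0,0,0,0,0,0,0.3],[0,0,0,0,0,0,0.3],[0,0,0,0,0,0,0.3],[0,0,0,0,0,0,0.3]]]'

```text
time_s: 16.07
eef_pos: [0.5339, 0.0831, 0.0513]
eef_rot: [0.001, 0.789, 0.614, 0.001]
wrist_force: [-0.1, -0.2, 0.3]
opening: 0.603
grasp_force: 65.3
```

```bash
python3 - <<'E'
from h import *
st()
E
```

```text
t 16.07 tcp [533.9  83.1  51.3] closing -14.3 open 0.6028968081751033
```

carry_out --plan '[[[0,0,-0.007,0,0,0,0.3],[0,0,-0.012,0,0,0,0.3],[0,0,-0.016,0,0,0,0.3],[0,0,-0.018,0,0,0,0.3],[0,0,-0.02,0,0,0,0.3]]]'

```text
time_s: 16.48
eef_pos: [0.5326, 0.0834, 0.0306]
eef_rot: [-0.001, 0.789, 0.614, -0.001]
wrist_force: [-11.6, 1.6, 28.3]
opening: 0.607
grasp_force: 68.5
```

carry_out --plan '[[[0,0,0,0,0,0,0.3],[0,0,0,0,0,0,0.3],[0,0,0,0,0,0,0.3],[0,0,0,0,0,0,0.3],[0,0,0,0,0,0,0.3]]]'

```text
time_s: 16.9
eef_pos: [0.5327, 0.0835, 0.0308]
eef_rot: [-0.0, 0.789, 0.614, -0.0]
wrist_force: [-5.3, 0.8, 9.3]
opening: 0.602
grasp_force: 66.4
```

```bash
python3 - <<'E'
from h import *
st()
c=snap('side'); R=report(c)
for r in R['gold']: print(r)
c['pixels']; H,S_,V=hsv(c)
for k in blobs((H>15)&(H<35)&(S_>110)&(V>60),60,13):
    f=fit(c,k,.040)
    if f[1]>0 and f[0]<600: print('pile',np.round(f,1))
E
```

```text
t 16.9 tcp [532.7  83.5  30.8] closing -14.3 open 0.6022110105524837
[616.9, 158.3, 39.1, 37.0, -14.0, [265.0, 317.0]]
[537.9, 62.6, 45.9, 44.4, -14.6, [308.0, 284.0]]
[430.9, -128.4, 45.6, 44.3, -9.0, [361.0, 225.0]]
[1845.7, -994.4, 357.6, 1791.5, 36.0, [35.0, 81.0]]
pile [534.   82.8  44.2  42.8 -14.6]
```

carry_out --plan '[[[0,0,0,0,0,0,0.65],[0,0,0,0,0,0,0.75],[0,0,0,0,0,0,0.85],[0,0,0.005,0,0,0,0.85],[0,0,0.02,0,0,0,0.85]]]'

```text
time_s: 17.37
eef_pos: [0.5312, 0.0832, 0.0486]
eef_rot: [-0.001, 0.789, 0.614, -0.002]
wrist_force: [-0.4, 0.2, 0.6]
opening: 0.849
grasp_force: 0.0
```

carry_out --plan '[[[0,0,0.03,0,0,0,0.85],[0,0,0.06,0,0,0,0.85],[0,0,0.1,0,0,0,0.85],[-0.0155,-0.031,0.1,0,0,0.045,0.85],[-0.031,-0.062,0.1,0,0,0.09,0.85]]]'

```text
time_s: 17.78
eef_pos: [0.5044, 0.0211, 0.1538]
eef_rot: [0.003, 0.759, 0.651, 0.002]
wrist_force: [0.7, -0.5, -0.8]
opening: 0.853
grasp_force: 0.0
```

carry_out --plan '[[[-0.0725,-0.1495,0,0,0,0,0.85],[-0.0725,-0.1495,0,0,0,0,0.85],[-0.0725,-0.1495,0,0,0,0,0.85],[-0.0725,-0.1495,0,0,0,0,0.85],[-0.0725,-0.1495,0,0,0,0,0.85]]]'

```text
time_s: 18.2
eef_pos: [0.4274, -0.1342, 0.1509]
eef_rot: [0.001, 0.763, 0.646, -0.001]
wrist_force: [0.6, 0.3, -0.5]
opening: 0.851
grasp_force: 0.0
```

carry_out --plan '[[[0,0,0,0,0,0,0.85],[0,0,-0.03,0,0,0,0.85],[0,0,-0.06,0,0,0,0.85],[0,0,-0.06,0,0,0,0.85],[0,0,-0.06,0,0,0,0.85]]]'

```text
time_s: 18.62
eef_pos: [0.4287, -0.1264, 0.0893]
eef_rot: [-0.002, 0.76, 0.649, -0.001]
wrist_force: [-0.2, 0.2, 0.5]
opening: 0.852
grasp_force: 0.0
```

```bash
cat >> h.py <<'E'
def pile(h):
    for n in('side','top'):
        c=snap(n); H,Sa,V=hsv(c)
        for k in blobs((H>15)&(H<35)&(Sa>110)&(V>60),60,13):
            f=fit(c,k,h)
            if f[1]>40 and f[0]<595: print('pile',n,np.round(f,1))
E
python3 - <<'E'
from h import *
st(); trays(); pile(.040)
E
```

```text
t 18.62 tcp [ 428.7 -126.4   89.3] closing -9.0 open 0.8522722087597792
side gold [537.9, 62.6, 45.7, 46.4, -13.7, [309.0, 283.0]]
side gold [431.0, -128.6, 45.1, 41.9, -8.3, [361.0, 225.0]]
side gold [452.6, -244.6, 43.8, 46.5, 9.1, [356.0, 194.0]]
side gold [660.2, -235.6, 46.7, 44.5, -15.4, [281.0, 191.0]]
side gold [564.6, -254.1, 46.5, 44.6, -6.0, [316.0, 189.0]]
side gold [548.6, -362.6, 46.8, 45.1, -2.6, [326.0, 165.0]]
side red [513.8, 5.1, 29.0, 17.2, -13.9, [323.0, 245.0]]
top gold [425.9, -368.8, 55.1, 54.7, -16.3, [402.0, 247.0]]
top gold [452.3, -249.7, 43.9, 33.7, 4.6, [357.0, 238.0]]
top gold [535.8, 89.7, 46.0, 45.5, -14.1, [226.0, 203.0]]
top gold [545.7, -362.5, 44.3, 44.2, -3.7, [398.0, 201.0]]
top gold [561.8, -253.3, 43.8, 44.1, -4.4, [357.0, 195.0]]
top gold [656.5, -234.9, 44.1, 44.1, -15.0, [350.0, 160.0]]
top gold [688.6, -129.8, 39.8, 40.3, -16.4, [310.0, 148.0]]
top red [508.2, -5.7, 20.7, 19.8, -13.5, [259.0, 210.0]]
pile side [533.5  83.4  45.2  44.9 -14.9]
pile top [531.2  83.2  44.3  44.2 -13.6]
```

carry_out --plan '[[[0,0,-0.035,0,0,0,0.85],[0,0,-0.06,0,0,0,0.85],[0,0,-0.078,0,0,0,0.85],[0,0,-0.086,0,0,0,0.85],[0,0,-0.0905,0,0,0,0.85]]]'

```text
time_s: 19.23
eef_pos: [0.4298, -0.1282, -0.0003]
eef_rot: [-0.0, 0.761, 0.649, -0.0]
wrist_force: [0.5, -0.0, 0.7]
opening: 0.848
grasp_force: 0.0
```

carry_out --plan '[[[0,0,0,0,0,0,0.85],[0,0,0,0,0,0,0.85],[0,0,0,0,0,0,0.7],[0,0,0,0,0,0,0.3],[0,0,0,0,0,0,0.3]]]'

```text
time_s: 19.65
eef_pos: [0.4308, -0.1289, 0.0015]
eef_rot: [0.001, 0.761, 0.649, 0.0]
wrist_force: [-1.8, 1.3, 10.0]
opening: 0.602
grasp_force: 61.5
```

carry_out --plan '[[[0,0,0,0,0,0,0.3],[0,0,0,0,0,0,0.3],[0,0,0,0,0,0,0.3],[0,0,0,0,0,0,0.3],[0,0,0,0,0,0,0.3]]]'

```text
time_s: 20.07
eef_pos: [0.4307, -0.1289, 0.0014]
eef_rot: [0.001, 0.761, 0.649, 0.0]
wrist_force: [-1.9, 0.5, 9.9]
opening: 0.607
grasp_force: 61.5
```

```bash
python3 - <<'E'
from h import *
st()
E
```

```text
t 20.07 tcp [ 430.7 -128.9    1.4] closing -9.1 open 0.6068282747413526
```

carry_out --plan '[[[0,0,0.02,0,0,0,0.3],[0,0,0.05,0,0,0,0.3],[0,0,0.08,0,0,0,0.3],[0,0,0.11,0,0,0,0.3],[0,0,0.13,0,0,0,0.3]]]'

```text
time_s: 20.48
eef_pos: [0.4308, -0.1289, 0.1334]
eef_rot: [0.002, 0.761, 0.649, 0.001]
wrist_force: [1.2, 0.2, -1.3]
opening: 0.61
grasp_force: 63.9
```

carry_out --plan '[[[0.012,0.025,0,0,0,-0.02,0.3],[0.024,0.05,0,0,0,-0.04,0.3],[0.036,0.075,0,0,0,-0.06,0.3],[0.048,0.1,0,0,0,-0.08,0.3],[0.06,0.125,0,0,0,-0.089,0.3]]]'

```text
time_s: 20.9
eef_pos: [0.4903, -0.0022, 0.1307]
eef_rot: [0.001, 0.79, 0.614, 0.0]
wrist_force: [-0.2, 0.1, -1.1]
opening: 0.611
grasp_force: 63.9
```

carry_out --plan '[[[0.012,0.025,0,0,0,0,0.3],[0.024,0.05,0,0,0,0,0.3],[0.036,0.07,0,0,0,0,0.3],[0.0433,0.0865,0,0,0,0,0.3],[0.0433,0.0865,0,0,0,0,0.3]]]'

```text
time_s: 21.32
eef_pos: [0.5341, 0.0859, 0.1307]
eef_rot: [0.0, 0.788, 0.615, 0.001]
wrist_force: [-0.8, -0.4, 0.1]
opening: 0.604
grasp_force: 63.9
```

carry_out --plan '[[[0,0,-0.02,0,0,0,0.3],[0,0,-0.04,0,0,0,0.3],[0,0,-0.06,0,0,0,0.3],[0,0,-0.07,0,0,0,0.3],[0,0,-0.07,0,0,0,0.3]]]'

```text
time_s: 21.73
eef_pos: [0.5308, 0.0828, 0.0577]
eef_rot: [-0.001, 0.789, 0.614, -0.002]
wrist_force: [-0.8, 0.2, -0.2]
opening: 0.607
grasp_force: 63.8
```

carry_out --plan '[[[0,0,0,0,0,0,0.3],[0,0,0,0,0,0,0.3],[0,0,0,0,0,0,0.3],[0,0,0,0,0,0,0.3],[0,0,0,0,0,0,0.3]]]'

```text
time_s: 22.15
eef_pos: [0.5336, 0.0831, 0.0607]
eef_rot: [0.001, 0.789, 0.614, 0.001]
wrist_force: [0.9, 0.4, 0.0]
opening: 0.604
grasp_force: 63.8
```

```bash
python3 - <<'E'
from h import *
st(); pile(.071)
E
```

```text
t 22.15 tcp [533.6  83.1  60.7] closing -14.2 open 0.6040656367398052
pile side [534.7  84.6  43.9  43.5 -16.3]
```

carry_out --plan '[[[0,-0.0005,-0.008,0,0,0,0.3],[0,-0.0005,-0.013,0,0,0,0.3],[0,-0.0005,-0.016,0,0,0,0.3],[0,-0.0005,-0.018,0,0,0,0.3],[0,-0.0005,-0.019,0,0,0,0.3]]]'

```text
time_s: 22.67
eef_pos: [0.5323, 0.0829, 0.0414]
eef_rot: [-0.001, 0.789, 0.614, -0.001]
wrist_force: [-9.9, 1.2, 21.6]
opening: 0.61
grasp_force: 66.3
```

carry_out --plan '[[[0,0,0,0,0,0,0.3],[0,0,0,0,0,0,0.3],[0,0,0,0,0,0,0.65],[0,0,0,0,0,0,0.75],[0,0,0,0,0,0,0.85]]]'

```text
time_s: 23.08
eef_pos: [0.5329, 0.0827, 0.0406]
eef_rot: [-0.0, 0.789, 0.614, -0.0]
wrist_force: [-0.5, 0.2, -0.5]
opening: 0.842
grasp_force: 0.0
```

carry_out --plan '[[[0,0,0.005,0,0,0,0.85],[0,0,0.02,0,0,0,0.85],[0,0,0.05,0,0,0,0.85],[0,0,0.08,0,0,0,0.85],[0,0,0.11,0,0,0,0.85]]]'

```text
time_s: 23.5
eef_pos: [0.5325, 0.0827, 0.1519]
eef_rot: [-0.0, 0.789, 0.614, -0.0]
wrist_force: [1.6, -0.1, -0.0]
opening: 0.849
grasp_force: 0.0
```

carry_out --plan '[[[-0.04,-0.164,0,0,0,0.207,0.85],[-0.04,-0.164,0,0,0,0.207,0.85],[-0.04,-0.164,0,0,0,0.207,0.85],[-0.04,-0.164,0,0,0,0.207,0.85],[-0.04,-0.164,0,0,0,0.207,0.85]]]'

```text
time_s: 23.92
eef_pos: [0.492, -0.0866, 0.1514]
eef_rot: [0.001, 0.723, 0.691, -0.001]
wrist_force: [0.2, -0.4, -0.1]
opening: 0.846
grasp_force: 0.0
```

carry_out --plan '[[[-0.04,-0.163,0,0,0,0.207,0.85],[-0.04,-0.163,0,0,0,0.207,0.85],[-0.04,-0.163,0,0,0,0.207,0.85],[-0.04,-0.163,0,0,0,0.207,0.85],[-0.04,-0.163,0,0,0,0.207,0.85]]]'

```text
time_s: 24.33
eef_pos: [0.4519, -0.2501, 0.1515]
eef_rot: [0.001, 0.648, 0.762, -0.001]
wrist_force: [1.0, 0.7, 0.2]
opening: 0.854
grasp_force: 0.0
```

carry_out --plan '[[[0,0,-0.03,0,0,0,0.85],[0,0,-0.06,0,0,0,0.85],[0,0,-0.08,0,0,0,0.85],[0,0,-0.08,0,0,0,0.85],[0,0,-0.08,0,0,0,0.85]]]'

```text
time_s: 24.75
eef_pos: [0.4524, -0.2434, 0.0701]
eef_rot: [-0.001, 0.646, 0.763, 0.0]
wrist_force: [0.6, -0.3, 0.3]
opening: 0.851
grasp_force: 0.0
```

```bash
python3 - <<'E'
from h import *
st(); trays(); pile(.051)
E
```

```text
t 24.75 tcp [ 452.4 -243.4   70.1] closing 9.5 open 0.8507000229980255
side gold [539.1, 55.4, 46.8, 46.1, -13.6, [309.0, 281.0]]
side gold [454.2, -244.8, 43.3, 44.5, 9.5, [355.0, 194.0]]
side gold [659.3, -235.7, 44.5, 45.5, -15.3, [281.0, 191.0]]
side gold [564.7, -254.1, 45.7, 44.3, -5.0, [316.0, 189.0]]
side gold [549.0, -362.2, 47.9, 43.0, -2.4, [325.0, 165.0]]
side red [512.1, 1.0, 19.6, 17.9, -15.1, [323.0, 244.0]]
top gold [553.1, -364.0, 42.1, 29.1, -3.8, [400.0, 197.0]]
top gold [537.5, 92.5, 46.0, 46.3, -14.1, [225.0, 203.0]]
top gold [656.5, -235.2, 44.4, 44.0, -15.7, [350.0, 160.0]]
top gold [688.9, -130.1, 39.6, 40.4, -26.7, [310.0, 148.0]]
top red [508.1, -5.5, 20.6, 19.7, -14.3, [259.0, 210.0]]
pile side [533.3  83.4  44.2  44.5 -14. ]
pile top [531.   83.8  44.1  44.4 -14.5]
```

carry_out --plan '[[[0,-0.0005,-0.03,0,0,0,0.85],[0,-0.0005,-0.05,0,0,0,0.85],[0,-0.0005,-0.062,0,0,0,0.85],[0,-0.0005,-0.068,0,0,0,0.85],[0,-0.0005,-0.071,0,0,0,0.85]]]'

```text
time_s: 25.37
eef_pos: [0.453, -0.2448, -0.0003]
eef_rot: [-0.0, 0.646, 0.763, -0.0]
wrist_force: [-0.0, -0.6, 0.2]
opening: 0.847
grasp_force: 0.0
```

carry_out --plan '[[[0,0,0,0,0,0,0.85],[0,0,0,0,0,0,0.85],[0,0,0,0,0,0,0.7],[0,0,0,0,0,0,0.3],[0,0,0,0,0,0,0.3]]]'

```text
time_s: 25.78
eef_pos: [0.4538, -0.2455, 0.0013]
eef_rot: [0.001, 0.646, 0.763, -0.0]
wrist_force: [-1.5, 1.2, 6.9]
opening: 0.608
grasp_force: 62.4
```

carry_out --plan '[[[0,0,0,0,0,0,0.3],[0,0,0,0,0,0,0.3],[0,0,0,0,0,0,0.3],[0,0,0,0,0,0,0.3],[0,0,0,0,0,0,0.3]]]'

```text
time_s: 26.2
eef_pos: [0.4538, -0.2455, 0.0013]
eef_rot: [0.001, 0.646, 0.763, -0.0]
wrist_force: [-1.2, 1.5, 7.3]
opening: 0.609
grasp_force: 62.3
```

```bash
python3 - <<'E'
from h import *
st()
E
```

```text
t 26.2 tcp [ 453.8 -245.5    1.3] closing 9.5 open 0.6087154984425945
```

carry_out --plan '[[[0,0,0.02,0,0,0,0.3],[0,0,0.05,0,0,0,0.3],[0,0,0.08,0,0,0,0.3],[0,0,0.11,0,0,0,0.3],[0,0,0.13,0,0,0,0.3]]]'

```text
time_s: 26.62
eef_pos: [0.454, -0.2457, 0.1334]
eef_rot: [0.002, 0.646, 0.763, -0.0]
wrist_force: [-0.2, -0.2, 0.3]
opening: 0.602
grasp_force: 63.2
```

carry_out --plan '[[[0.006,0.024,0,0,0,-0.04,0.3],[0.012,0.049,0,0,0,-0.08,0.3],[0.018,0.074,0,0,0,-0.12,0.3],[0.024,0.1,0,0,0,-0.16,0.3],[0.031,0.128,0,0,0,-0.2,0.3]]]'

```text
time_s: 27.03
eef_pos: [0.4842, -0.1161, 0.1305]
eef_rot: [0.001, 0.72, 0.694, 0.0]
wrist_force: [0.5, 0.1, 0.5]
opening: 0.603
grasp_force: 63.2
```

carry_out --plan '[[[0.006,0.026,0,0,0,-0.04,0.3],[0.012,0.052,0,0,0,-0.08,0.3],[0.018,0.078,0,0,0,-0.12,0.3],[0.024,0.104,0,0,0,-0.16,0.3],[0.03,0.128,0,0,0,-0.2,0.3]]]'

```text
time_s: 27.45
eef_pos: [0.5142, 0.0127, 0.1304]
eef_rot: [0.0, 0.785, 0.619, 0.0]
wrist_force: [0.8, -0.4, -0.2]
opening: 0.606
grasp_force: 63.2
```

carry_out --plan '[[[0.006,0.026,0,0,0,-0.014,0.3],[0.0125,0.052,0,0,0,-0.014,0.3],[0.0189,0.0719,0,0,0,-0.014,0.3],[0.0189,0.0719,0,0,0,-0.014,0.3],[0.0189,0.0719,-0.01,0,0,-0.014,0.3]]]'

```text
time_s: 27.87
eef_pos: [0.5345, 0.0838, 0.1217]
eef_rot: [0.002, 0.788, 0.615, 0.002]
wrist_force: [0.2, -0.6, -0.6]
opening: 0.61
grasp_force: 63.2
```

carry_out --plan '[[[0,0,-0.02,0,0,0,0.3],[0,0,-0.04,0,0,0,0.3],[0,0,-0.05,0,0,0,0.3],[0,0,-0.05,0,0,0,0.3],[0,0,-0.05,0,0,0,0.3]]]'

```text
time_s: 28.28
eef_pos: [0.5323, 0.0823, 0.0693]
eef_rot: [-0.0, 0.789, 0.614, -0.001]
wrist_force: [1.3, -0.1, -0.3]
opening: 0.609
grasp_force: 63.2
```

carry_out --plan '[[[0,0,0,0,0,0,0.3],[0,0,0,0,0,0,0.3],[0,0,0,0,0,0,0.3],[0,0,0,0,0,0,0.3],[0,0,0,0,0,0,0.3]]]'

```text
time_s: 28.7
eef_pos: [0.5332, 0.0831, 0.0704]
eef_rot: [0.0, 0.789, 0.614, 0.0]
wrist_force: [0.3, -0.2, 0.0]
opening: 0.607
grasp_force: 63.2
```

```bash
python3 - <<'E'
from h import *
st(); pile(.081)
E
```

```text
t 28.7 tcp [533.2  83.1  70.4] closing -14.2 open 0.6067109474118642
pile side [534.3  85.6  43.9  43.1 -15.8]
```

carry_out --plan '[[[0.0004,-0.0007,-0.007,0,0,0,0.3],[0.0004,-0.0007,-0.012,0,0,0,0.3],[0.0004,-0.0007,-0.015,0,0,0,0.3],[0.0004,-0.0007,-0.017,0,0,0,0.3],[0.0004,-0.0007,-0.018,0,0,0,0.3]]]'

```text
time_s: 29.22
eef_pos: [0.5327, 0.0826, 0.0522]
eef_rot: [-0.001, 0.789, 0.614, -0.001]
wrist_force: [-8.0, 1.7, 19.5]
opening: 0.605
grasp_force: 65.3
```

carry_out --plan '[[[0,0,0,0,0,0,0.3],[0,0,0,0,0,0,0.3],[0,0,0,0,0,0,0.65],[0,0,0,0,0,0,0.75],[0,0,0,0,0,0,0.85]]]'

```text
time_s: 29.63
eef_pos: [0.5332, 0.0824, 0.0515]
eef_rot: [-0.0, 0.789, 0.614, -0.0]
wrist_force: [0.5, -0.6, 0.5]
opening: 0.843
grasp_force: 0.0
```

carry_out --plan '[[[0,0,0.005,0,0,0,0.85],[0,0,0.02,0,0,0,0.85],[0,0,0.05,0,0,0,0.85],[0,0,0.08,0,0,0,0.85],[0,0,0.1,0,0,0,0.85]]]'

```text
time_s: 30.05
eef_pos: [0.5342, 0.0823, 0.1546]
eef_rot: [0.001, 0.789, 0.614, 0.001]
wrist_force: [0.9, 0.3, 1.1]
opening: 0.853
grasp_force: 0.0
```

carry_out --plan '[[[0.063,-0.159,0,0,0,-0.01,0.85],[0.063,-0.159,0,0,0,-0.01,0.85],[0.063,-0.159,0,0,0,-0.01,0.85],[0.063,-0.159,0,0,0,-0.01,0.85],[0.063,-0.159,0,0,0,-0.01,0.85]]]'

```text
time_s: 30.47
eef_pos: [0.5985, -0.0832, 0.1527]
eef_rot: [0.002, 0.794, 0.608, 0.0]
wrist_force: [-0.7, -0.2, -0.7]
opening: 0.85
grasp_force: 0.0
```

carry_out --plan '[[[0.063,-0.159,0,0,0,0,0.85],[0.063,-0.159,0,0,0,0,0.85],[0.063,-0.159,0,0,0,0,0.85],[0.063,-0.159,0,0,0,0,0.85],[0.063,-0.159,0,0,0,0,0.85]]]'

```text
time_s: 30.88
eef_pos: [0.6603, -0.2428, 0.1517]
eef_rot: [0.002, 0.794, 0.608, -0.0]
wrist_force: [-0.9, 0.4, -0.4]
opening: 0.851
grasp_force: 0.0
```

carry_out --plan '[[[0,0,-0.03,0,0,0,0.85],[0,0,-0.06,0,0,0,0.85],[0,0,-0.08,0,0,0,0.85],[0,0,-0.08,0,0,0,0.85],[0,0,-0.08,0,0,0,0.85]]]'

```text
time_s: 31.3
eef_pos: [0.6582, -0.2348, 0.0705]
eef_rot: [-0.002, 0.792, 0.61, -0.001]
wrist_force: [-0.5, 0.6, 0.5]
opening: 0.849
grasp_force: 0.0
```

```bash
python3 - <<'E'
from h import *
st(); trays(); pile(.062)
E
```

```text
t 31.3 tcp [ 658.2 -234.8   70.5] closing -14.8 open 0.8494543203180914
side gold [541.3, 46.9, 47.5, 47.1, -13.8, [309.0, 278.0]]
side gold [660.5, -235.7, 44.0, 44.8, -15.0, [281.0, 190.0]]
side gold [564.7, -254.0, 42.4, 42.7, -4.5, [316.0, 189.0]]
side gold [548.8, -362.3, 47.2, 44.2, -2.8, [326.0, 165.0]]
side orange [429.3, -366.9, 54.3, 51.2, -15.6, [366.0, 168.0]]
side red [514.1, 11.6, 41.3, 17.3, -9.1, [322.0, 247.0]]
top gold [425.8, -368.7, 55.0, 54.8, -16.0, [402.0, 247.0]]
top gold [545.3, -362.5, 44.1, 44.2, -2.9, [398.0, 201.0]]
top gold [539.8, 95.5, 47.1, 46.8, -14.4, [224.0, 202.0]]
pile side [534.3  83.4  44.5  44.  -14.7]
pile top [531.6  84.2  44.3  43.8 -14.6]
```

carry_out --plan '[[[0,0,-0.03,0,0,0,0.85],[0,0,-0.05,0,0,0,0.85],[0,0,-0.063,0,0,0,0.85],[0,0,-0.069,0,0,0,0.85],[0,0,-0.0718,0,0,0,0.85]]]'

```text
time_s: 31.92
eef_pos: [0.6592, -0.2355, -0.0003]
eef_rot: [-0.0, 0.792, 0.61, -0.0]
wrist_force: [0.3, -0.7, 0.0]
opening: 0.85
grasp_force: 0.0
```

carry_out --plan '[[[0,0,0,0,0,0,0.85],[0,0,0,0,0,0,0.85],[0,0,0,0,0,0,0.7],[0,0,0,0,0,0,0.3],[0,0,0,0,0,0,0.3]]]'

```text
time_s: 32.33
eef_pos: [0.6605, -0.2363, 0.002]
eef_rot: [0.001, 0.792, 0.61, 0.001]
wrist_force: [0.4, 0.2, 6.2]
opening: 0.609
grasp_force: 63.3
```

carry_out --plan '[[[0,0,0,0,0,0,0.3],[0,0,0,0,0,0,0.3],[0,0,0,0,0,0,0.3],[0,0,0,0,0,0,0.3],[0,0,0,0,0,0,0.3]]]'

```text
time_s: 32.75
eef_pos: [0.6605, -0.2363, 0.002]
eef_rot: [0.001, 0.792, 0.61, 0.001]
wrist_force: [0.6, 1.1, 5.7]
opening: 0.606
grasp_force: 63.2
```

```bash
python3 - <<'E'
from h import *
st()
E
```

```text
t 32.75 tcp [ 660.5 -236.3    2. ] closing -14.8 open 0.6056556621595155
```

carry_out --plan '[[[0,0,0.02,0,0,0,0.3],[0,0,0.05,0,0,0,0.3],[0,0,0.08,0,0,0,0.3],[0,0,0.11,0,0,0,0.3],[0,0,0.13,0,0,0,0.3]]]'

```text
time_s: 33.17
eef_pos: [0.6603, -0.2361, 0.1337]
eef_rot: [0.002, 0.792, 0.61, 0.001]
wrist_force: [1.8, -0.8, -0.0]
opening: 0.604
grasp_force: 63.0
```

carry_out --plan '[[[-0.01,0.025,0,0,0,0.01,0.3],[-0.02,0.05,0,0,0,0.01,0.3],[-0.03,0.075,0,0,0,0.01,0.3],[-0.04,0.1,0,0,0,0.01,0.3],[-0.05,0.126,0,0,0,0.01,0.3]]]'

```text
time_s: 33.58
eef_pos: [0.6085, -0.1087, 0.1301]
eef_rot: [0.0, 0.789, 0.614, 0.0]
wrist_force: [0.5, 0.4, -0.9]
opening: 0.607
grasp_force: 62.9
```

carry_out --plan '[[[-0.01,0.025,0,0,0,0,0.3],[-0.02,0.05,0,0,0,0,0.3],[-0.03,0.075,0,0,0,0,0.3],[-0.04,0.1,0,0,0,0,0.3],[-0.05,0.126,0,0,0,0,0.3]]]'

```text
time_s: 34.0
eef_pos: [0.5585, 0.0174, 0.1302]
eef_rot: [0.0, 0.789, 0.614, 0.0]
wrist_force: [-0.0, 0.8, -0.9]
opening: 0.605
grasp_force: 62.9
```

carry_out --plan '[[[-0.01,0.025,0,0,0,0,0.3],[-0.02,0.05,0,0,0,0,0.3],[-0.0266,0.0669,0,0,0,0,0.3],[-0.0266,0.0669,0,0,0,0,0.3],[-0.0266,0.0669,-0.01,0,0,0,0.3]]]'

```text
time_s: 34.42
eef_pos: [0.534, 0.0839, 0.1219]
eef_rot: [0.002, 0.788, 0.615, 0.002]
wrist_force: [0.2, 0.7, -0.8]
opening: 0.607
grasp_force: 63.0
```

carry_out --plan '[[[0,0,-0.02,0,0,0,0.3],[0,0,-0.035,0,0,0,0.3],[0,0,-0.04,0,0,0,0.3],[0,0,-0.04,0,0,0,0.3],[0,0,-0.04,0,0,0,0.3]]]'

```text
time_s: 34.83
eef_pos: [0.5329, 0.0825, 0.0798]
eef_rot: [-0.0, 0.789, 0.614, -0.0]
wrist_force: [-0.0, -0.1, -0.5]
opening: 0.604
grasp_force: 62.9
```

carry_out --plan '[[[0,0,0,0,0,0,0.3],[0,0,0,0,0,0,0.3],[0,0,0,0,0,0,0.3],[0,0,0,0,0,0,0.3],[0,0,0,0,0,0,0.3]]]'

```text
time_s: 35.25
eef_pos: [0.5329, 0.0833, 0.0804]
eef_rot: [0.0, 0.789, 0.614, 0.0]
wrist_force: [0.2, 0.6, -0.2]
opening: 0.605
grasp_force: 62.9
```

```bash
python3 - <<'E'
from h import *
st(); pile(.091)
E
```

```text
t 35.25 tcp [532.9  83.3  80.4] closing -14.2 open 0.6050359606116833
pile side [534.   83.9  44.5  42.5 -13.9]
```

carry_out --plan '[[[0.0006,-0.0005,-0.007,0,0,0,0.3],[0.0006,-0.0005,-0.011,0,0,0,0.3],[0.0006,-0.0005,-0.014,0,0,0,0.3],[0.0006,-0.0005,-0.0155,0,0,0,0.3],[0.0006,-0.0005,-0.0163,0,0,0,0.3]]]'

```text
time_s: 35.77
eef_pos: [0.5327, 0.0829, 0.0639]
eef_rot: [-0.001, 0.789, 0.614, -0.001]
wrist_force: [-6.5, 1.1, 12.9]
opening: 0.604
grasp_force: 64.4
```

carry_out --plan '[[[0,0,0,0,0,0,0.3],[0,0,0,0,0,0,0.3],[0,0,0,0,0,0,0.65],[0,0,0,0,0,0,0.75],[0,0,0,0,0,0,0.85]]]'

```text
time_s: 36.18
eef_pos: [0.5333, 0.0828, 0.0636]
eef_rot: [0.0, 0.789, 0.614, 0.0]
wrist_force: [-0.4, -0.5, 0.4]
opening: 0.847
grasp_force: 0.0
```

carry_out --plan '[[[0,0,0.005,0,0,0,0.85],[0,0,0.02,0,0,0,0.85],[0,0,0.05,0,0,0,0.85],[0,0,0.08,0,0,0,0.85],[0,0,0.09,0,0,0,0.85]]]'

```text
time_s: 36.6
eef_pos: [0.5357, 0.0827, 0.1584]
eef_rot: [0.002, 0.789, 0.614, 0.002]
wrist_force: [0.0, -1.2, -0.4]
opening: 0.849
grasp_force: 0.0
```

carry_out --plan '[[[0.0156,-0.168,0,0,0,0.08,0.85],[0.0156,-0.168,0,0,0,0.08,0.85],[0.0156,-0.168,0,0,0,0.08,0.85],[0.0156,-0.168,0,0,0,0.08,0.85],[0.0156,-0.168,0,0,0,0.08,0.85]]]'

```text
time_s: 37.02
eef_pos: [0.5496, -0.0919, 0.1541]
eef_rot: [0.002, 0.766, 0.643, -0.0]
wrist_force: [-0.9, 0.9, 0.9]
opening: 0.851
grasp_force: 0.0
```

carry_out --plan '[[[0.0156,-0.169,0,0,0,0.077,0.85],[0.0156,-0.169,0,0,0,0.077,0.85],[0.0156,-0.169,0,0,0,0.077,0.85],[0.0156,-0.169,0,0,0,0.077,0.85],[0.0156,-0.169,0,0,0,0.077,0.85]]]'

```text
time_s: 37.43
eef_pos: [0.5645, -0.2613, 0.1539]
eef_rot: [0.002, 0.74, 0.672, -0.001]
wrist_force: [-0.6, 0.7, 0.5]
opening: 0.849
grasp_force: 0.0
```

carry_out --plan '[[[0,0,-0.03,0,0,0,0.85],[0,0,-0.06,0,0,0,0.85],[0,0,-0.08,0,0,0,0.85],[0,0,-0.08,0,0,0,0.85],[0,0,-0.08,0,0,0,0.85]]]'

```text
time_s: 37.85
eef_pos: [0.5635, -0.2532, 0.0724]
eef_rot: [-0.002, 0.739, 0.674, -0.0]
wrist_force: [0.3, 0.1, 0.9]
opening: 0.855
grasp_force: 0.0
```

```bash
python3 - <<'E'
from h import *
st(); trays(); pile(.073)
E
```

```text
t 37.85 tcp [ 563.5 -253.2   72.4] closing -5.2 open 0.854917849852525
side gold [542.8, 37.7, 48.0, 48.5, -14.1, [308.0, 274.0]]
side gold [566.0, -255.0, 43.8, 42.0, -3.7, [315.0, 189.0]]
side gold [556.8, -363.7, 46.4, 28.3, -2.9, [323.0, 165.0]]
side orange [429.5, -366.5, 55.5, 52.1, -14.8, [366.0, 168.0]]
side red [513.0, 2.9, 23.2, 17.0, -1.6, [323.0, 244.0]]
top gold [425.8, -368.6, 55.0, 54.7, -15.9, [402.0, 247.0]]
top gold [540.1, -378.6, 21.3, 46.0, -32.0, [403.0, 203.0]]
top gold [541.5, 97.0, 47.2, 46.9, -13.9, [224.0, 201.0]]
top gold [688.9, -129.9, 39.9, 40.1, 19.7, [310.0, 148.0]]
top red [508.8, -4.7, 19.6, 21.2, -1.5, [259.0, 210.0]]
pile side [534.   82.5  44.9  44.1 -14. ]
pile top [531.4  82.8  44.6  44.3 -14.2]
```

carry_out --plan '[[[0.0005,0,-0.03,0,0,0,0.85],[0.0005,0,-0.052,0,0,0,0.85],[0.0005,0,-0.065,0,0,0,0.85],[0.0005,0,-0.071,0,0,0,0.85],[0.0005,0,-0.0735,0,0,0,0.85]]]'

```text
time_s: 38.47
eef_pos: [0.5648, -0.2541, -0.0001]
eef_rot: [-0.0, 0.739, 0.674, -0.0]
wrist_force: [-0.4, 0.6, -0.2]
opening: 0.849
grasp_force: 0.0
```

carry_out --plan '[[[0,0,0,0,0,0,0.85],[0,0,0,0,0,0,0.85],[0,0,0,0,0,0,0.7],[0,0,0,0,0,0,0.3],[0,0,0,0,0,0,0.3]]]'

```text
time_s: 38.88
eef_pos: [0.5662, -0.255, 0.002]
eef_rot: [0.002, 0.739, 0.674, 0.0]
wrist_force: [0.1, 0.7, 6.5]
opening: 0.604
grasp_force: 63.1
```

carry_out --plan '[[[0,0,0,0,0,0,0.3],[0,0,0,0,0,0,0.3],[0,0,0,0,0,0,0.3],[0,0,0,0,0,0,0.3],[0,0,0,0,0,0,0.3]]]'

```text
time_s: 39.3
eef_pos: [0.5662, -0.255, 0.002]
eef_rot: [0.002, 0.739, 0.674, 0.0]
wrist_force: [0.0, -0.1, 6.3]
opening: 0.603
grasp_force: 63.1
```

```bash
python3 - <<'E'
from h import *
st()
for r in report(snap('side'))['gold']: 
    if r[1]<-200: print(r)
E
```

```text
t 39.3 tcp [ 566.2 -255.     2. ] closing -5.2 open 0.6030042692547467
[567.8, -254.2, 43.9, 42.4, -3.7, [315.0, 189.0]]
[1845.0, -993.5, 357.7, 1793.9, 36.0, [35.0, 82.0]]
```

carry_out --plan '[[[0,0,0.02,0,0,0,0.3],[0,0,0.05,0,0,0,0.3],[0,0,0.08,0,0,0,0.3],[0,0,0.11,0,0,0,0.3],[0,0,0.13,0,0,0,0.3]]]'

```text
time_s: 39.77
eef_pos: [0.566, -0.2549, 0.1339]
eef_rot: [0.002, 0.739, 0.674, 0.0]
wrist_force: [1.4, -1.4, 0.0]
opening: 0.607
grasp_force: 62.8
```

carry_out --plan '[[[-0.0025,0.026,0,0,0,-0.02,0.3],[-0.005,0.053,0,0,0,-0.04,0.3],[-0.0075,0.08,0,0,0,-0.06,0.3],[-0.01,0.107,0,0,0,-0.08,0.3],[-0.013,0.135,0,0,0,-0.1,0.3]]]'

```text
time_s: 40.18
eef_pos: [0.5518, -0.1183, 0.1307]
eef_rot: [0.0, 0.772, 0.636, 0.0]
wrist_force: [0.4, 0.6, -0.4]
opening: 0.608
grasp_force: 62.8
```

carry_out --plan '[[[-0.0025,0.027,0,0,0,-0.02,0.3],[-0.005,0.054,0,0,0,-0.04,0.3],[-0.0075,0.081,0,0,0,-0.057,0.3],[-0.01,0.108,0,0,0,-0.057,0.3],[-0.0125,0.135,0,0,0,-0.057,0.3]]]'

```text
time_s: 40.6
eef_pos: [0.5393, 0.017, 0.1307]
eef_rot: [0.0, 0.789, 0.614, 0.0]
wrist_force: [-0.4, 0.8, -1.6]
opening: 0.606
grasp_force: 62.8
```

carry_out --plan '[[[-0.0025,0.026,0,0,0,0,0.3],[-0.005,0.05,0,0,0,0,0.3],[-0.0069,0.0672,0,0,0,0,0.3],[-0.0069,0.0672,0,0,0,0,0.3],[-0.0069,0.0672,-0.01,0,0,0,0.3]]]'

```text
time_s: 41.02
eef_pos: [0.5341, 0.0836, 0.1221]
eef_rot: [0.002, 0.788, 0.615, 0.002]
wrist_force: [0.8, 0.2, 0.6]
opening: 0.604
grasp_force: 62.8
```

carry_out --plan '[[[0,0,-0.015,0,0,0,0.3],[0,0,-0.025,0,0,0,0.3],[0,0,-0.03,0,0,0,0.3],[0,0,-0.03,0,0,0,0.3],[0,0,-0.03,0,0,0,0.3]]]'

```text
time_s: 41.43
eef_pos: [0.5324, 0.0823, 0.0898]
eef_rot: [-0.0, 0.789, 0.614, -0.0]
wrist_force: [-0.9, 0.8, 0.0]
opening: 0.608
grasp_force: 62.8
```

carry_out --plan '[[[0,0,0,0,0,0,0.3],[0,0,0,0,0,0,0.3],[0,0,0,0,0,0,0.3],[0,0,0,0,0,0,0.3],[0,0,0,0,0,0,0.3]]]'

```text
time_s: 41.85
eef_pos: [0.5327, 0.083, 0.0905]
eef_rot: [0.0, 0.789, 0.614, 0.0]
wrist_force: [0.8, 0.0, -0.4]
opening: 0.609
grasp_force: 62.8
```

```bash
python3 - <<'E'
from h import *
st(); pile(.100)
E
```

```text
t 41.85 tcp [532.7  83.   90.5] closing -14.2 open 0.608767536969096
pile side [534.   84.4  44.5  42.7 -14.9]
```

carry_out --plan '[[[0.0007,-0.0008,-0.007,0,0,0,0.3],[0.0007,-0.0008,-0.011,0,0,0,0.3],[0.0007,-0.0008,-0.0135,0,0,0,0.3],[0.0007,-0.0008,-0.0148,0,0,0,0.3],[0.0007,-0.0008,-0.0155,0,0,0,0.3]]]'

```text
time_s: 42.37
eef_pos: [0.5328, 0.0823, 0.0749]
eef_rot: [-0.0, 0.789, 0.614, -0.001]
wrist_force: [-5.9, 0.4, 12.6]
opening: 0.602
grasp_force: 64.2
```

carry_out --plan '[[[0,0,0,0,0,0,0.3],[0,0,0,0,0,0,0.3],[0,0,0,0,0,0,0.65],[0,0,0,0,0,0,0.75],[0,0,0,0,0,0,0.85]]]'

```text
time_s: 42.78
eef_pos: [0.5332, 0.0822, 0.0745]
eef_rot: [-0.0, 0.789, 0.614, -0.0]
wrist_force: [-0.4, 0.5, -0.0]
opening: 0.848
grasp_force: 0.0
```

carry_out --plan '[[[0,0,0.005,0,0,0,0.85],[0,0,0.02,0,0,0,0.85],[0,0,0.05,0,0,0,0.85],[0,0,0.08,0,0,0,0.85],[0,0,0.08,0,0,0,0.85]]]'

```text
time_s: 43.2
eef_pos: [0.5372, 0.082, 0.1612]
eef_rot: [0.003, 0.789, 0.614, 0.004]
wrist_force: [2.2, 0.0, 0.3]
opening: 0.847
grasp_force: 0.0
```

carry_out --plan '[[[0.007,-0.2,0,0,0,0.1,0.85],[0.007,-0.2,0,0,0,0.1,0.85],[0.007,-0.2,0,0,0,0.1,0.85],[0.007,-0.2,0,0,0,0.1,0.85],[0.007,-0.2,0,0,0,0.1,0.85]]]'

```text
time_s: 43.62
eef_pos: [0.5402, -0.1206, 0.155]
eef_rot: [0.001, 0.758, 0.653, 0.0]
wrist_force: [-0.2, 0.5, 0.7]
opening: 0.851
grasp_force: 0.0
```

carry_out --plan '[[[0.0084,-0.2,0,0,0,0.092,0.85],[0.0084,-0.2,0,0,0,0.092,0.85],[0.0084,-0.2,0,0,0,0.092,0.85],[0.0084,-0.2,0,0,0,0.092,0.85],[0.0084,-0.2,0,0,0,0.092,0.85]]]'

```text
time_s: 44.03
eef_pos: [0.5482, -0.3211, 0.1547]
eef_rot: [0.0, 0.727, 0.687, -0.0]
wrist_force: [0.5, 0.5, -0.1]
opening: 0.852
grasp_force: 0.0
```

carry_out --plan '[[[0,-0.03,-0.03,0,0,0,0.85],[0,-0.0447,-0.06,0,0,0,0.85],[0,-0.0447,-0.08,0,0,0,0.85],[0,-0.0447,-0.08,0,0,0,0.85],[0,-0.0447,-0.08,0,0,0,0.85]]]'

```text
time_s: 44.45
eef_pos: [0.5476, -0.3617, 0.0732]
eef_rot: [-0.002, 0.727, 0.687, 0.0]
wrist_force: [0.1, 0.3, -0.2]
opening: 0.851
grasp_force: 0.0
```

```bash
python3 - <<'E'
from h import *
st(); trays(); pile(.084)
E
```

```text
t 44.45 tcp [ 547.6 -361.7   73.2] closing -3.2 open 0.8510744046056498
side gold [544.5, 29.0, 49.2, 48.5, -14.6, [308.0, 271.0]]
side gold [549.5, -363.1, 44.2, 41.5, -5.2, [326.0, 165.0]]
side orange [429.3, -366.7, 55.1, 51.8, -14.9, [366.0, 168.0]]
side red [512.9, 1.4, 20.9, 16.5, -2.4, [323.0, 244.0]]
top gold [543.6, 99.7, 47.7, 48.1, -14.0, [223.0, 200.0]]
top gold [688.6, -129.8, 39.8, 40.3, -13.9, [310.0, 148.0]]
top red [508.3, -5.1, 21.3, 19.6, -17.9, [259.0, 210.0]]
pile side [534.2  82.7  44.7  43.7 -14. ]
pile top [531.7  83.2  44.1  44.2 -14.4]
```

Commanded z ≈ 75; descend 74.5 mm and grip.

carry_out --plan '[[[0,0,-0.03,0,0,0,0.85],[0,0,-0.052,0,0,0,0.85],[0,0,-0.065,0,0,0,0.85],[0,0,-0.072,0,0,0,0.85],[0,0,-0.0745,0,0,0,0.85]]]'

```text
time_s: 45.07
eef_pos: [0.5486, -0.362, -0.0002]
eef_rot: [-0.0, 0.726, 0.687, -0.0]
wrist_force: [0.3, -0.2, 0.4]
opening: 0.847
grasp_force: 0.0
```

carry_out --plan '[[[0,0,0,0,0,0,0.85],[0,0,0,0,0,0,0.85],[0,0,0,0,0,0,0.7],[0,0,0,0,0,0,0.3],[0,0,0,0,0,0,0.3]]]'

```text
time_s: 45.48
eef_pos: [0.5497, -0.3635, 0.0021]
eef_rot: [0.002, 0.727, 0.687, 0.0]
wrist_force: [0.0, 0.4, 6.4]
opening: 0.606
grasp_force: 63.1
```

carry_out --plan '[[[0,0,0,0,0,0,0.3],[0,0,0,0,0,0,0.3],[0,0,0,0,0,0,0.3],[0,0,0,0,0,0,0.3],[0,0,0,0,0,0,0.3]]]'

```text
time_s: 45.9
eef_pos: [0.5497, -0.3636, 0.0022]
eef_rot: [0.002, 0.727, 0.687, 0.0]
wrist_force: [1.0, 0.7, 6.0]
opening: 0.603
grasp_force: 63.1
```

```bash
python3 - <<'E'
from h import *
st()
E
```

```text
t 45.9 tcp [ 549.7 -363.6    2.2] closing -3.2 open 0.602527287343353
```

carry_out --plan '[[[0,0,0.02,0,0,0,0.3],[0,0,0.05,0,0,0,0.3],[0,0,0.08,0,0,0,0.3],[0,0,0.11,0,0,0,0.3],[0,0,0.14,0,0,0,0.3]]]'

```text
time_s: 46.32
eef_pos: [0.5485, -0.3624, 0.1418]
eef_rot: [0.0, 0.727, 0.687, -0.0]
wrist_force: [1.1, -0.6, -0.1]
opening: 0.604
grasp_force: 62.9
```

carry_out --plan '[[[-0.001,0.027,0,0,0,-0.02,0.3],[-0.002,0.055,0,0,0,-0.04,0.3],[-0.003,0.083,0,0,0,-0.06,0.3],[-0.004,0.111,0,0,0,-0.08,0.3],[-0.005,0.14,0,0,0,-0.1,0.3]]]'

```text
time_s: 46.73
eef_pos: [0.5434, -0.2215, 0.1406]
eef_rot: [0.0, 0.761, 0.649, 0.0]
wrist_force: [0.5, -0.5, -0.9]
opening: 0.604
grasp_force: 62.9
```

carry_out --plan '[[[-0.001,0.028,0,0,0,-0.02,0.3],[-0.002,0.056,0,0,0,-0.04,0.3],[-0.003,0.084,0,0,0,-0.06,0.3],[-0.004,0.112,0,0,0,-0.08,0.3],[-0.005,0.14,0,0,0,-0.092,0.3]]]'

```text
time_s: 47.15
eef_pos: [0.5384, -0.0812, 0.1406]
eef_rot: [0.0, 0.79, 0.614, 0.0]
wrist_force: [0.8, -0.3, -1.0]
opening: 0.606
grasp_force: 62.9
```

carry_out --plan '[[[-0.001,0.028,0,0,0,0,0.3],[-0.002,0.056,0,0,0,0,0.3],[-0.003,0.084,0,0,0,0,0.3],[-0.004,0.112,0,0,0,0,0.3],[-0.005,0.137,0,0,0,0,0.3]]]'

```text
time_s: 47.57
eef_pos: [0.5334, 0.0561, 0.1406]
eef_rot: [0.0, 0.789, 0.614, 0.0]
wrist_force: [0.5, -0.6, -1.1]
opening: 0.607
grasp_force: 62.9
```

carry_out --plan '[[[-0.0011,0.018,0,0,0,0,0.3],[-0.0011,0.0287,0,0,0,0,0.3],[-0.0011,0.0287,-0.015,0,0,0,0.3],[-0.0011,0.0287,-0.03,0,0,0,0.3],[-0.0011,0.0287,-0.038,0,0,0,0.3]]]'

```text
time_s: 47.98
eef_pos: [0.5319, 0.0832, 0.101]
eef_rot: [-0.0, 0.789, 0.614, -0.001]
wrist_force: [0.4, -0.2, -0.6]
opening: 0.603
grasp_force: 62.9
```

carry_out --plan '[[[0,0,0,0,0,0,0.3],[0,0,0,0,0,0,0.3],[0,0,0,0,0,0,0.3],[0,0,0,0,0,0,0.3],[0,0,0,0,0,0,0.3]]]'

```text
time_s: 48.4
eef_pos: [0.5332, 0.0829, 0.103]
eef_rot: [0.0, 0.789, 0.614, 0.001]
wrist_force: [0.2, -0.4, -1.2]
opening: 0.607
grasp_force: 62.9
```

```bash
python3 - <<'E'
from h import *
st(); pile(.112)
E
```

```text
t 48.4 tcp [533.2  82.9 103. ] closing -14.2 open 0.6068757221169763
pile side [593.1 216.4  34.1  32.4 -13.9]
pile side [534.3  83.6  44.9  43.3 -15.6]
```

carry_out --plan '[[[0.0003,-0.0007,-0.007,0,0,0,0.3],[0.0003,-0.0007,-0.012,0,0,0,0.3],[0.0003,-0.0007,-0.0148,0,0,0,0.3],[0.0003,-0.0007,-0.0161,0,0,0,0.3],[0.0003,-0.0007,-0.0168,0,0,0,0.3]]]'

```text
time_s: 48.92
eef_pos: [0.5325, 0.0826, 0.086]
eef_rot: [-0.001, 0.789, 0.614, -0.001]
wrist_force: [-7.1, 0.6, 15.6]
opening: 0.604
grasp_force: 64.6
```

carry_out --plan '[[[0,0,0,0,0,0,0.3],[0,0,0,0,0,0,0.3],[0,0,0,0,0,0,0.65],[0,0,0,0,0,0,0.75],[0,0,0,0,0,0,0.85]]]'

```text
time_s: 49.33
eef_pos: [0.5327, 0.0825, 0.0851]
eef_rot: [-0.0, 0.789, 0.614, -0.0]
wrist_force: [-0.2, -0.4, 0.2]
opening: 0.848
grasp_force: 0.0
```

carry_out --plan '[[[0,0,0.005,0,0,0,0.85],[0,0,0.02,0,0,0,0.85],[0,0,0.05,0,0,0,0.85],[0,0,0.07,0,0,0,0.85],[0,0,0.07,0,0,0,0.85]]]'

```text
time_s: 49.75
eef_pos: [0.5359, 0.0824, 0.1604]
eef_rot: [0.003, 0.789, 0.614, 0.003]
wrist_force: [1.9, 0.3, 0.8]
opening: 0.848
grasp_force: 0.0
```

carry_out --plan '[[[-0.0349,-0.15,0,0,0,-0.533,0.85],[-0.0349,-0.15,0,0,0,-0.533,0.85],[-0.0349,-0.15,0,0,0,-0.533,0.85],[-0.0349,-0.15,0,0,0,-0.533,0.85],[-0.0349,-0.15,0,0,0,-0.533,0.85]]]'

```text
time_s: 50.17
eef_pos: [0.4969, -0.0721, 0.1552]
eef_rot: [0.001, 0.925, 0.38, -0.001]
wrist_force: [0.6, -0.1, 0.1]
opening: 0.851
grasp_force: 0.0
```

carry_out --plan '[[[-0.0349,-0.15,0,0,0,-0.533,0.85],[-0.0349,-0.15,0,0,0,-0.533,0.85],[-0.0349,-0.15,0,0,0,-0.533,0.85],[-0.0349,-0.15,0,0,0,-0.533,0.85],[-0.0349,-0.15,0,0,0,-0.533,0.85]]]'

```text
time_s: 50.58
eef_pos: [0.4619, -0.2227, 0.1554]
eef_rot: [0.001, 0.992, 0.123, -0.0]
wrist_force: [0.3, 0.1, 0.2]
opening: 0.85
grasp_force: 0.0
```

carry_out --plan '[[[-0.0349,-0.15,0,0,0,-0.533,0.85],[-0.0349,-0.15,0,0,0,-0.533,0.85],[-0.0349,-0.15,0,0,0,-0.533,0.85],[-0.0349,-0.15,0,0,0,-0.533,0.85],[-0.0349,-0.15,0,0,0,-0.533,0.85]]]'

```text
time_s: 51.0
eef_pos: [0.4264, -0.3732, 0.1553]
eef_rot: [0.001, 0.99, -0.143, 0.0]
wrist_force: [0.7, 1.0, 0.5]
opening: 0.85
grasp_force: 0.0
```

carry_out --plan '[[[0,0,-0.03,0,0,0,0.9],[0,0,-0.06,0,0,0,0.9],[0,0,-0.08,0,0,0,0.9],[0,0,-0.08,0,0,0,0.9],[0,0,-0.08,0,0,0,0.9]]]'

```text
time_s: 51.42
eef_pos: [0.4273, -0.3666, 0.0741]
eef_rot: [-0.001, 0.99, -0.138, -0.001]
wrist_force: [-0.1, 0.4, 1.3]
opening: 0.898
grasp_force: 0.0
```

```bash
python3 - <<'E'
from h import *
st(); trays(); pile(.095); snap('side','s4.png')
E
```

```text
t 51.42 tcp [ 427.3 -366.6   74.1] closing 74.2 open 0.8981043334127159
side gold [546.1, 19.8, 49.7, 49.1, -14.4, [308.0, 268.0]]
side orange [429.5, -366.6, 54.0, 51.8, -16.0, [366.0, 168.0]]
side red [512.7, 1.5, 20.2, 17.3, -7.1, [323.0, 244.0]]
top gold [545.3, 102.4, 48.4, 47.9, -13.6, [222.0, 200.0]]
top gold [688.7, -129.8, 39.8, 40.3, -20.6, [311.0, 148.0]]
top red [508.2, -5.3, 21.5, 19.9, -14.2, [259.0, 210.0]]
pile side [533.9  82.6  44.2  44.3 -14.1]
pile top [531.1  83.2  44.3  44.2 -14.5]
pile top [593.3 136.6  32.1  32.8 -15.7]
```

View pics/s4.png

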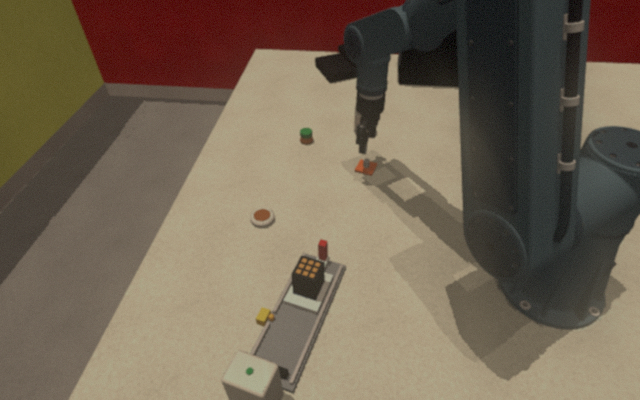

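carry_out --plan '[[[0,0,-0.03,0,0,0,0.9],[0,0,-0.055,0,0,0,0.9],[0,0,-0.067,0,0,0,0.9],[0,0,-0.073,0,0,0,0.9],[0,0,-0.076,0,0,0,0.9]]]'

```text
time_s: 52.08
eef_pos: [0.4281, -0.3674, -0.0008]
eef_rot: [-0.0, 0.99, -0.138, -0.0]
wrist_force: [-0.9, -0.2, -0.1]
opening: 0.905
grasp_force: 0.0
```

carry_out --plan '[[[0,0,0,0,0,0,0.9],[0,0,0,0,0,0,0.9],[0,0,0,0,0,0,0.7],[0,0,0,0,0,0,0.3],[0,0,0,0,0,0,0.3]]]'

```text
time_s: 52.5
eef_pos: [0.4289, -0.3686, 0.0011]
eef_rot: [0.001, 0.99, -0.138, 0.001]
wrist_force: [-1.4, 0.9, 7.8]
opening: 0.605
grasp_force: 61.7
```

carry_out --plan '[[[0,0,0,0,0,0,0.3],[0,0,0,0,0,0,0.3],[0,0,0,0,0,0,0.3],[0,0,0,0,0,0,0.3],[0,0,0,0,0,0,0.3]]]'

```text
time_s: 52.92
eef_pos: [0.4288, -0.3685, 0.0011]
eef_rot: [0.001, 0.99, -0.138, 0.001]
wrist_force: [-0.8, 0.6, 7.3]
opening: 0.604
grasp_force: 61.7
```

```bash
python3 - <<'E'
from h import *
st()
E
```

```text
t 52.92 tcp [ 428.8 -368.5    1.1] closing 74.2 open 0.6042487611117179
```

carry_out --plan '[[[0,0,0,0,0,0,0.65],[0,0,0,0,0,0,0.8],[0,0,0,0,0,0,0.9],[0,0,0.02,0,0,0,0.9],[0,0,0.06,0,0,0,0.9]]]'

```text
time_s: 53.33
eef_pos: [0.4252, -0.364, 0.0551]
eef_rot: [-0.004, 0.99, -0.138, -0.004]
wrist_force: [0.5, -0.3, -0.7]
opening: 0.904
grasp_force: 0.0
```

carry_out --plan '[[[0,0,0,0,0,0.55,0.9],[0,0,0,0,0,0.55,0.9],[0,0,0,0,0,0.55,0.9],[0,0,0,0,0,0.55,0.9],[0,0,0,0,0,0.55,0.9]]]'

```text
time_s: 53.75
eef_pos: [0.4281, -0.3674, 0.0594]
eef_rot: [-0.0, 0.99, 0.14, -0.0]
wrist_force: [-0.4, 0.2, 0.5]
opening: 0.902
grasp_force: 0.0
```

carry_out --plan '[[[0,0,0,0,0,0.55,0.9],[0,0,0,0,0,0.55,0.9],[0,0,0,0,0,0.55,0.9],[0,0,0,0,0,0.55,0.9],[0,0,0,0,0,0.55,0.9]]]'

```text
time_s: 54.17
eef_pos: [0.428, -0.3674, 0.0592]
eef_rot: [-0.0, 0.915, 0.403, -0.0]
wrist_force: [-0.5, -0.9, 0.2]
opening: 0.899
grasp_force: 0.0
```

carry_out --plan '[[[0,0,0,0,0,0.471,0.9],[0,0,0,0,0,0.471,0.9],[0,0,0,0,0,0.471,0.9],[0,0,0,0,0,0.471,0.9],[0,0,0,0,0,0.471,0.9]]]'

```text
time_s: 54.58
eef_pos: [0.428, -0.3674, 0.0592]
eef_rot: [-0.0, 0.797, 0.604, -0.0]
wrist_force: [0.5, 0.1, 0.3]
opening: 0.901
grasp_force: 0.0
```

carry_out --plan '[[[0,-0.0005,-0.03,0,0,0,0.9],[0,-0.0005,-0.045,0,0,0,0.9],[0,-0.0005,-0.053,0,0,0,0.9],[0,-0.0005,-0.058,0,0,0,0.9],[0,-0.0005,-0.06,0,0,0,0.9]]]'

```text
time_s: 55.0
eef_pos: [0.4279, -0.3678, -0.0012]
eef_rot: [-0.001, 0.798, 0.603, -0.0]
wrist_force: [-1.2, -0.8, 0.6]
opening: 0.9
grasp_force: 0.0
```

carry_out --plan '[[[0,0,0,0,0,0,0.9],[0,0,0,0,0,0,0.9],[0,0,0,0,0,0,0.7],[0,0,0,0,0,0,0.3],[0,0,0,0,0,0,0.3]]]'

```text
time_s: 55.42
eef_pos: [0.4287, -0.3687, 0.0008]
eef_rot: [0.001, 0.798, 0.603, -0.0]
wrist_force: [-1.1, 1.0, 6.0]
opening: 0.61
grasp_force: 62.1
```

carry_out --plan '[[[0,0,0,0,0,0,0.3],[0,0,0,0,0,0,0.3],[0,0,0,0,0,0,0.3],[0,0,0,0,0,0,0.3],[0,0,0,0,0,0,0.3]]]'

```text
time_s: 55.83
eef_pos: [0.4287, -0.3687, 0.0008]
eef_rot: [0.001, 0.798, 0.603, -0.0]
wrist_force: [-1.3, 1.0, 7.3]
opening: 0.605
grasp_force: 62.1
```

```bash
python3 - <<'E'
from h import *
st()
E
```

```text
t 55.83 tcp [ 428.7 -368.7    0.8] closing -15.8 open 0.6047555884009923
```

carry_out --plan '[[[0,0,0.02,0,0,0,0.3],[0,0,0.05,0,0,0,0.3],[0,0,0.08,0,0,0,0.3],[0,0,0.115,0,0,0,0.3],[0,0,0.15,0,0,0,0.3]]]'

```text
time_s: 56.25
eef_pos: [0.4276, -0.3674, 0.1506]
eef_rot: [-0.001, 0.798, 0.603, 0.0]
wrist_force: [1.1, -1.5, -2.5]
opening: 0.601
grasp_force: 63.9
```

carry_out --plan '[[[0.006,0.027,0,0,0,0.028,0.3],[0.0125,0.054,0,0,0,0.028,0.3],[0.019,0.082,0,0,0,0.028,0.3],[0.0255,0.11,0,0,0,0.028,0.3],[0.032,0.138,0,0,0,0.028,0.3]]]'

```text
time_s: 56.67
eef_pos: [0.46, -0.2287, 0.1496]
eef_rot: [0.0, 0.789, 0.614, 0.0]
wrist_force: [0.6, -0.9, -2.0]
opening: 0.605
grasp_force: 63.9
```

carry_out --plan '[[[0.0065,0.028,0,0,0,0,0.3],[0.013,0.056,0,0,0,0,0.3],[0.0195,0.084,0,0,0,0,0.3],[0.026,0.112,0,0,0,0,0.3],[0.0325,0.14,0,0,0,0,0.3]]]'

```text
time_s: 57.08
eef_pos: [0.4926, -0.0885, 0.1496]
eef_rot: [0.0, 0.789, 0.614, 0.0]
wrist_force: [1.1, -1.2, -1.9]
opening: 0.607
grasp_force: 63.9
```

carry_out --plan '[[[0.0065,0.028,0,0,0,0,0.3],[0.013,0.056,0,0,0,0,0.3],[0.0195,0.084,0,0,0,0,0.3],[0.026,0.112,0,0,0,0,0.3],[0.0325,0.14,0,0,0,0,0.3]]]'

```text
time_s: 57.5
eef_pos: [0.5251, 0.0515, 0.1496]
eef_rot: [0.0, 0.789, 0.614, 0.0]
wrist_force: [0.7, -0.6, -2.5]
opening: 0.602
grasp_force: 63.9
```

carry_out --plan '[[[0.005,0.02,0,0,0,0,0.3],[0.0077,0.0337,0,0,0,0,0.3],[0.0077,0.0337,-0.015,0,0,0,0.3],[0.0077,0.0337,-0.028,0,0,0,0.3],[0.0077,0.0337,-0.037,0,0,0,0.3]]]'

```text
time_s: 57.92
eef_pos: [0.5321, 0.0842, 0.1114]
eef_rot: [-0.0, 0.789, 0.615, -0.0]
wrist_force: [-1.3, 0.1, -2.0]
opening: 0.608
grasp_force: 63.8
```

carry_out --plan '[[[0,0,0,0,0,0,0.3],[0,0,0,0,0,0,0.3],[0,0,0,0,0,0,0.3],[0,0,0,0,0,0,0.3],[0,0,0,0,0,0,0.3]]]'

```text
time_s: 58.33
eef_pos: [0.5335, 0.0835, 0.1133]
eef_rot: [0.001, 0.789, 0.614, 0.001]
wrist_force: [0.6, 0.0, -1.4]
opening: 0.608
grasp_force: 63.8
```

```bash
python3 - <<'E'
from h import *
st(); c=snap('side','s5.png'); cv2.imwrite('pics/c5.png',cv2.resize(c['pixels'][190:330,240:400,::-1],None,fx=4,fy=4))
for k in blobs((hsv(c)[0]<15)&(hsv(c)[1]>150),40):
    f=fit(c,k,.120)
    if f[1]>40 and f[0]<595: print(np.round(f,1))
E
```

```text
t 58.33 tcp [533.5  83.5 113.3] closing -14.2 open 0.6078230289068274
[535.1  86.5  60.5  54.6 -12.9]
```

View pics/c5.png

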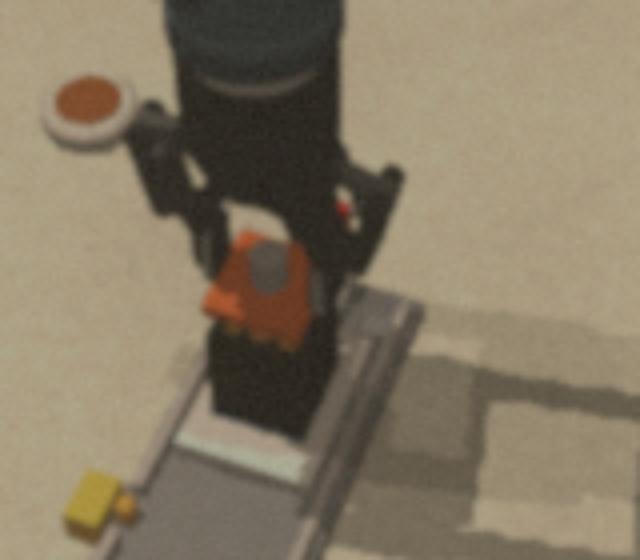

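carry_out --plan '[[[0,-0.0005,-0.007,0,0,0,0.3],[0,-0.0005,-0.012,0,0,0,0.3],[0,-0.0005,-0.015,0,0,0,0.3],[0,-0.0005,-0.0165,0,0,0,0.3],[0,-0.0005,-0.0175,0,0,0,0.3]]]'

```text
time_s: 58.8
eef_pos: [0.5325, 0.0833, 0.0957]
eef_rot: [-0.0, 0.789, 0.614, -0.0]
wrist_force: [-8.5, 0.7, 18.1]
opening: 0.602
grasp_force: 66.0
```

carry_out --plan '[[[0,0,0,0,0,0,0.3],[0,0,0,0,0,0,0.3],[0,0,0,0,0,0,0.65],[0,0,0,0,0,0,0.75],[0,0,0,0,0,0,0.85]]]'

```text
time_s: 59.22
eef_pos: [0.533, 0.0832, 0.0948]
eef_rot: [0.0, 0.789, 0.614, 0.0]
wrist_force: [0.4, -0.6, 0.5]
opening: 0.844
grasp_force: 0.0
```

carry_out --plan '[[[0,0,0.005,0,0,0,0.85],[0,0,0.02,0,0,0,0.85],[0,0,0.05,0,0,0,0.85],[0,0,0.08,0,0,0,0.85],[0,0,0.1,0,0,0,0.85]]]'

```text
time_s: 59.63
eef_pos: [0.5338, 0.0832, 0.1979]
eef_rot: [0.001, 0.789, 0.614, 0.001]
wrist_force: [1.2, -0.2, 0.3]
opening: 0.849
grasp_force: 0.0
```

carry_out --plan '[[[-0.04,-0.16,0,0,0,0,0.5],[-0.04,-0.16,0,0,0,0,0.5],[-0.04,-0.16,0,0,0,0,0],[-0.04,-0.16,0,0,0,0,0],[-0.04,-0.16,0,0,0,0,0]]]'

```text
time_s: 60.05
eef_pos: [0.4918, -0.0829, 0.1955]
eef_rot: [0.001, 0.791, 0.612, -0.001]
wrist_force: [0.4, 0.1, 0.0]
opening: 0.142
grasp_force: 0.0
```

```bash
python3 - <<'E'
from h import *
st()
for n in('side','top'):
    c=snap(n); H,Sa,V=hsv(c)
    for k in blobs((H<15)&(H>3)&(Sa>130),60):
        f=fit(c,k,.104)
        if f[1]>40 and f[0]<595: print(n,np.round(f,1))
    if n=='side': a=c['pixels'][200:330,240:370]
    else: b=c['pixels'][150:280,140:270]
cv2.imwrite('pics/c6.png',cv2.resize(np.hstack([a,b])[:,:,::-1],None,fx=3,fy=3))
E
```

```text
t 60.05 tcp [491.8 -82.9 195.5] closing -14.5 open 0.14164932995300772
side [526.6  63.2 108.6  56.2 -14.2]
top [578.1 280.3  19.9  48.2 -15.4]
```

View pics/c6.png

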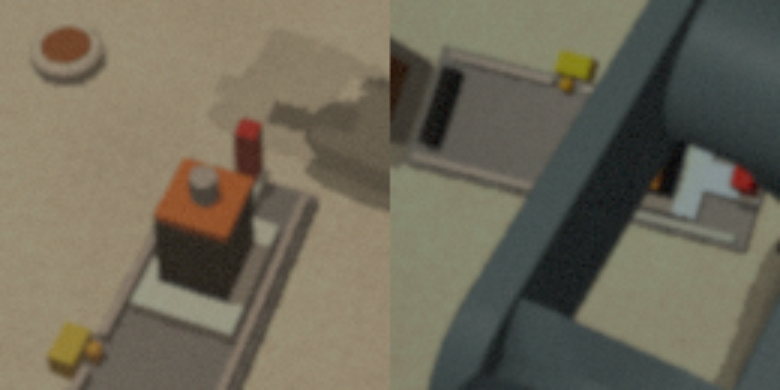

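carry_out --plan '[[[0,0,0,0,0,0.55,0.5],[0,0,0,0,0,0.55,0.5],[0,0,0,0,0,0.55,0.5],[0,0,0,0,0,0.55,0.5],[0,0,0,0,0,0.55,0.5]]]'

```text
time_s: 60.57
eef_pos: [0.4932, -0.075, 0.1949]
eef_rot: [-0.0, 0.589, 0.808, 0.0]
wrist_force: [-0.2, 0.5, -0.1]
opening: 0.499
grasp_force: 0.0
```

carry_out --plan '[[[0,0,0,0,0,0.55,0.5],[0,0,0,0,0,0.55,0.5],[0,0,0,0,0,0.55,0.5],[0,0,0,0,0,0.55,0.5],[0,0,0,0,0,0.55,0.5]]]'

```text
time_s: 60.98
eef_pos: [0.4932, -0.075, 0.1949]
eef_rot: [-0.0, 0.348, 0.938, 0.0]
wrist_force: [0.1, -0.3, -0.6]
opening: 0.497
grasp_force: 0.0
```

carry_out --plan '[[[0.0194,0.0745,0,0,0,0.471,0.5],[0.0194,0.0745,0,0,0,0.471,0.5],[0.0194,0.0745,0,0,0,0.471,0.5],[0.0194,0.0745,0,0,0,0.471,0.5],[0.0194,0.0745,0,0,0,0.471,0.5]]]'

```text
time_s: 61.4
eef_pos: [0.5124, 0.0002, 0.1948]
eef_rot: [-0.0, 0.12, 0.993, 0.0]
wrist_force: [0.9, 0.2, -0.1]
opening: 0.499
grasp_force: 0.0
```

carry_out --plan '[[[0,0,-0.03,0,0,0,0.5],[0,0,-0.06,0,0,0,0.5],[0,0,-0.07,0,0,0,0.5],[0,0,-0.07,0,0,0,0.5],[0,0,-0.07,0,0,0,0.5]]]'

```text
time_s: 61.82
eef_pos: [0.5121, -0.0019, 0.125]
eef_rot: [-0.001, 0.124, 0.992, 0.0]
wrist_force: [0.2, -0.3, 0.2]
opening: 0.499
grasp_force: 0.0
```

```bash
python3 - <<'E'
from h import *
st(); trays()
E
```

```text
t 61.82 tcp [512.1  -1.9 125. ] closing 75.7 open 0.4987044442558554
side orange [545.9, 12.9, 69.9, 62.4, -13.1, [308.0, 266.0]]
side red [513.0, 9.4, 15.3, 34.6, 4.3, [323.0, 246.0]]
top gold [527.5, 111.6, 56.1, 25.1, -23.5, [217.0, 206.0]]
top gold [688.6, -129.7, 39.8, 40.0, -18.5, [310.0, 148.0]]
```

carry_out --plan '[[[0,0,-0.025,0,0,0,0.5],[0,0,-0.05,0,0,0,0.5],[0,0,-0.07,0,0,0,0.5],[0,0,-0.078,0,0,0,0.5],[0,0,-0.078,0,0,0,0.5]]]'

```text
time_s: 62.33
eef_pos: [0.5117, -0.0023, 0.0463]
eef_rot: [-0.001, 0.124, 0.992, 0.0]
wrist_force: [-0.1, -0.3, 0.3]
opening: 0.5
grasp_force: 0.0
```

carry_out --plan '[[[0,0,0,0,0,0,0.4],[0,0,0,0,0,0,0.3],[0,0,0,0,0,0,0.25],[0,0,0,0,0,0,0],[0,0,0,0,0,0,0]]]'

```text
time_s: 62.75
eef_pos: [0.5136, -0.0026, 0.0487]
eef_rot: [0.002, 0.124, 0.992, -0.0]
wrist_force: [-0.9, 0.8, 6.2]
opening: 0.2
grasp_force: 58.7
```

carry_out --plan '[[[0,0,0,0,0,0,0],[0,0,0,0,0,0,0],[0,0,0,0,0,0,0],[0,0,0,0,0,0,0],[0,0,0,0,0,0,0]]]'

```text
time_s: 63.17
eef_pos: [0.5136, -0.0026, 0.0486]
eef_rot: [0.002, 0.124, 0.992, -0.0]
wrist_force: [-0.8, -0.1, 6.6]
opening: 0.204
grasp_force: 58.7
```

```bash
python3 - <<'E'
from h import *
st()
E
```

```text
t 63.17 tcp [513.6  -2.6  48.6] closing 75.8 open 0.2035671293601816
```

carry_out --plan '[[[0.0005,0.0019,0,0,0,0,0],[0.0015,0.0058,0,0,0,0,0],[0.0029,0.0116,0,0,0,0,0],[0.0046,0.0184,0,0,0,0,0],[0.0066,0.0262,0,0,0,0,0]]]'

```text
time_s: 63.58
eef_pos: [0.5201, 0.0234, 0.0487]
eef_rot: [0.001, 0.124, 0.992, -0.0]
wrist_force: [-1.5, -1.7, 5.7]
opening: 0.201
grasp_force: 58.7
```

carry_out --plan '[[[0.0022,0.0087,0,0,0,0,0],[0.0044,0.0175,0,0,0,0,0],[0.0066,0.0262,0,0,0,0,0],[0.0088,0.0349,0,0,0,0,0],[0.011,0.0436,0,0,0,0,0]]]'

```text
time_s: 64.0
eef_pos: [0.5311, 0.0675, 0.0486]
eef_rot: [0.001, 0.123, 0.992, -0.0]
wrist_force: [-1.7, -0.6, 6.3]
opening: 0.199
grasp_force: 58.7
```

carry_out --plan '[[[0.0022,0.0087,0,0,0,0,0],[0.0044,0.0175,0,0,0,0,0],[0.0066,0.0262,0,0,0,0,0],[0.0083,0.033,0,0,0,0,0],[0.0097,0.0388,0,0,0,0,0]]]'

```text
time_s: 64.42
eef_pos: [0.5409, 0.1066, 0.0486]
eef_rot: [0.001, 0.123, 0.992, -0.0]
wrist_force: [-0.7, -1.1, 5.4]
opening: 0.204
grasp_force: 58.6
```

carry_out --plan '[[[0.0007,0.0029,0,0,0,0,0],[0.0012,0.0048,0,0,0,0,0],[0.0012,0.0048,0,0,0,0,0],[0.0012,0.0048,0,0,0,0,0],[0.0012,0.0048,0,0,0,0,0]]]'

```text
time_s: 64.83
eef_pos: [0.5421, 0.1114, 0.0486]
eef_rot: [0.001, 0.123, 0.992, 0.0]
wrist_force: [-1.3, 1.4, 6.0]
opening: 0.2
grasp_force: 58.8
```

```bash
python3 - <<'E'
from h import *
st()
c=snap('side','s7.png'); cv2.imwrite('pics/c7.png',cv2.resize(c['pixels'][200:390,210:400,::-1],None,fx=3,fy=3))
E
```

```text
t 64.83 tcp [542.1 111.4  48.6] closing 75.8 open 0.19970281598317813
```

View pics/c7.png

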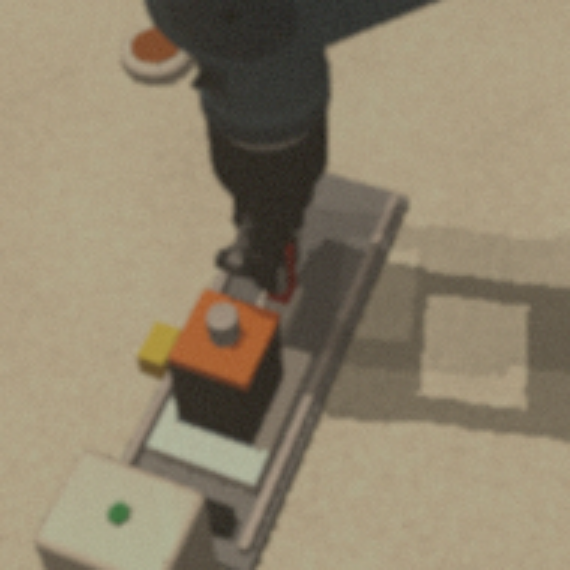

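carry_out --plan '[[[0.0005,0.0019,0,0,0,0,0],[0.001,0.0039,0,0,0,0,0],[0.0015,0.0058,0,0,0,0,0],[0.0019,0.0078,0,0,0,0,0],[0.0024,0.0097,0,0,0,0,0]]]'

```text
time_s: 65.3
eef_pos: [0.5441, 0.1197, 0.0487]
eef_rot: [0.001, 0.124, 0.992, -0.001]
wrist_force: [-2.8, -3.4, 7.2]
opening: 0.198
grasp_force: 59.2
```

carry_out --plan '[[[0.0004,0.0015,0,0,0,0,0],[0.0007,0.0029,0,0,0,0,0],[0.0011,0.0044,0,0,0,0,0],[0.0011,0.0044,0,0,0,0,0],[0.0011,0.0044,0,0,0,0,0]]]'

```text
time_s: 65.72
eef_pos: [0.5451, 0.1234, 0.0487]
eef_rot: [0.001, 0.123, 0.992, -0.001]
wrist_force: [-3.7, -8.0, 9.6]
opening: 0.204
grasp_force: 59.5
```

carry_out --plan '[[[0.0002,0.001,0,0,0,0,0],[0.0005,0.0019,0,0,0,0,0],[0.0007,0.0029,0,0,0,0,0],[0.0007,0.0029,0,0,0,0,0],[0.0007,0.0029,0,0,0,0,0]]]'

```text
time_s: 66.13
eef_pos: [0.5451, 0.1235, 0.0487]
eef_rot: [0.0, 0.123, 0.992, -0.004]
wrist_force: [-8.5, -20.9, 14.0]
opening: 0.201
grasp_force: 60.2
```

```bash
python3 - <<'E'
from h import *
st()
E
```

```text
t 66.13 tcp [545.1 123.5  48.7] closing 75.8 open 0.20076326062925393
```

carry_out --plan '[[[-0.0005,-0.0019,0,0,0,0,0],[-0.001,-0.0039,0,0,0,0,0],[-0.0011,-0.0044,0,0,0,0,0],[-0.0011,-0.0044,0,0,0,0,0],[-0.0011,-0.0044,0,0,0,0,0]]]'

```text
time_s: 66.55
eef_pos: [0.545, 0.1234, 0.0487]
eef_rot: [0.001, 0.124, 0.992, -0.0]
wrist_force: [-1.7, -1.6, 7.3]
opening: 0.201
grasp_force: 59.7
```

carry_out --plan '[[[0,0,0,0,0,0,0.3],[0,0,0,0,0,0,0.4],[0,0,0,0,0,0,0.5],[0,0,0,0,0,0,0.5],[0,0,0,0,0,0,0.5]]]'

```text
time_s: 66.97
eef_pos: [0.5437, 0.1237, 0.0468]
eef_rot: [-0.0, 0.124, 0.992, -0.0]
wrist_force: [-0.1, -0.7, 0.2]
opening: 0.5
grasp_force: 0.0
```

carry_out --plan '[[[0,0,0.02,0,0,0,0.5],[0,0,0.05,0,0,0,0.5],[0,0,0.09,0,0,0,0.5],[0,0,0.13,0,0,0,0.5],[0,0,0.16,0,0,0,0.5]]]'

```text
time_s: 67.38
eef_pos: [0.5445, 0.1238, 0.2102]
eef_rot: [0.001, 0.124, 0.992, 0.0]
wrist_force: [0.8, 0.0, 1.3]
opening: 0.499
grasp_force: 0.0
```

carry_out --plan '[[[-0.05,-0.19,0,0,0,0,0.5],[-0.05,-0.19,0,0,0,0,0.5],[-0.05,-0.19,0,0,0,0,0.5],[-0.05,-0.19,0,0,0,0,0.5],[-0.05,-0.19,0,0,0,0,0.5]]]'

```text
time_s: 67.8
eef_pos: [0.4927, -0.0688, 0.207]
eef_rot: [0.0, 0.124, 0.992, -0.0]
wrist_force: [0.6, -0.6, -0.6]
opening: 0.504
grasp_force: 0.0
```

carry_out --plan '[[[-0.05,-0.19,0,0,0,0,0.5],[-0.05,-0.19,0,0,0,0,0.5],[-0.05,-0.19,0,0,0,0,0.5],[-0.05,-0.19,0,0,0,0,0.5],[-0.05,-0.19,0,0,0,0,0.5]]]'

```text
time_s: 68.22
eef_pos: [0.4426, -0.2594, 0.207]
eef_rot: [0.0, 0.124, 0.992, -0.001]
wrist_force: [1.5, -0.7, -0.2]
opening: 0.497
grasp_force: 0.0
```

```bash
python3 - <<'E'
from h import *
st()
c=snap('side'); a=c['pixels'][200:390,210:400]
R=report(c); print(R['red'])
c=snap('top'); b=c['pixels'][100:290,90:280]
print(report(c)['red'],report(c)['orange'])
cv2.imwrite('pics/c8.png',cv2.resize(np.hstack([a,b])[:,:,::-1],None,fx=2,fy=2))
E
```

```text
t 68.22 tcp [ 442.6 -259.4  207. ] closing 75.7 open 0.496702271491862
[[544.0, 127.2, 23.4, 19.0, -12.1, [300.0, 290.0]], [353.6, -1113.8, 261.6, 65.4, -1.6, [393.0, 40.0]], [-128.2, -1327.7, 760.5, 310.0, -19.3, [510.0, 29.0]], [1230.8, -1070.8, 1398.5, 873.6, 4.5, [212.0, 35.0]]]
[[538.6, 116.2, 29.9, 17.6, -27.5, [209.0, 198.0]]] []
```

View pics/c8.png

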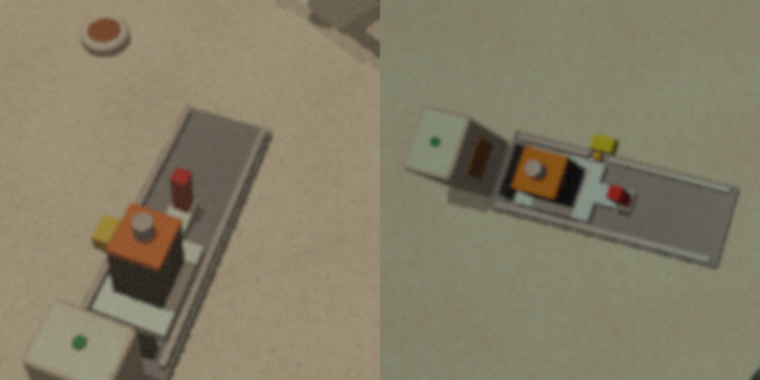

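```bash
python3 -c "
from bench import hand_in
print(hand_in())"
```

```text
the job is handed in; nothing more can be done
None
```

The job is handed in: all six trays and the cover plate are in one square pile on the carriage, which I pushed home until it hit the stop; the wafer case, jar and bottle were never touched.

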